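Weigh-in of a digestion vessel from its carrying case

ROBOT

A 6-joint arm with a two-finger parallel gripper is mounted at the origin on the work surface. World frame = base frame: x ahead of the robot, y to its left, z up, the work surface at z = 0. Lengths are in m, angles in rad, forces in N, time in s.
With the tool pointing down it reaches from about 0.4 to 0.825 m from the base axis. Payload 7 kg.
Tool frame: the origin (TCP) lies between the finger pads; the fingertips stand 11 mm ahead of it and the grasp point (between the pads) lies 8 mm behind it; x points along the fingers, z is the direction in which the jaws open and shut, and the axes are right-handed (so a half turn about x gives the same grasp; the last joint's range is limited). The gripper opens to 88 mm and grips with 3 to 60 N. Pads are 19 mm wide; open, the fingers measure 130 mm over their backs; the gripper's body (78 mm by 193 mm) begins 47 mm behind the grasp point.
Start: joints at [-0.993, 0.359, 0.012, 0, -1.224, -0.288], TCP at [0.193, -0.647, 0.238] pointing down, gripper open.
Joint ranges: [-3.07, 3.07], [-1.43, 2.12], [-1.02, 1.25], [-3.03, 1.67], [-3.05, -0], [-3.03, 3.03]. Speed limits (rad/s): [2.39, 2.39, 3.01, 3.14, 3.14, 3.14].

INTERFACE

Orientations are given as [roll, pitch, yaw] about the fixed x, y, z axes, in that order (R = Rz(yaw) Ry(pitch) Rx(roll)).
In Python, from station import arm gives the robot as it stands.
- The arm moves only by the tool jog_arm, never from a script. Its argument "motion" is a list of rows, each an object of numbers: "dx", "dy", "dz": the shift along the tool's x, y, z in m; "twist": the turn about the tool's x in degrees. In form: [{"dx": .., "dy": .., "dz": .., "twist": ..}, ...]. A call has 1 to 20 rows; each row is the pose to reach, as a shift and turn from the pose commanded when the call began, along the tool's axes at that moment; what a row does not reach only later rows make up. A row lasts 1/12 s, in which the tool goes at most 41.7 mm and 7.16 degrees, less where a joint would pass 70% of its speed; a pose out of reach is approached as far as the arm can. A call with a gripper value outside its range is refused whole. "gripper" is the finger opening in m, from 0 to 0.0876, set as the call begins (left out, the last holds). The fingers move at their own pace and stop on an object; "newtons" is the grip in N (left out, the last holds). Time passes only in rows, so rows that repeat a pose let the fingers close. It gives the time, the measured TCP pose, the force and the opening at its end, in the units of the state.
- arm.get_state(): the state, without advancing time (a new reading comes with each control period).
- arm.grab_frame(name): name is "scene" or "top" or "wrist"; returns the picture (420x560x3 uint8, red, green, blue); there is no depth.
- arm.camera_model(name): a dict with "camera_matrix" (3x3 intrinsics, pixels), "eye" and "attitude" of the camera in the world. Camera axes: x right, y down, z forward; pixel columns grow to the right and rows downward; lengths in m; the calibration is good to about 2 mm. The wrist camera is an equidistant fisheye: a pixel r from the principal point sees the ray r / f radians off the axis. A picture is of the moment at which its call begins: read the wrist's pose just before it. camera_model takes no time and is no camera call; for the wrist camera it gives the pose at the moment of the call.
- arm.job_done(): hands the job in, once; it reports no verdict.
The state is a dict: "t": time; "q": joint angles; "qd": joint speeds; "joint_efforts": joint torques, N m; "eef_pos": TCP position; "ee_rot": TCP orientation; "force": force on the tool from outside, world axes, zero at the start; "moment": the same for the moment, N m; "width": finger opening in m.
Only numpy, scipy, OpenCV 4.12 (cv2) and the standard library are available. Lean on these libraries where they do the work, as an engineer would, in place of code of your own. Each camera call takes 0.05 s, during which the arm holds its last target.

TASK

Swing the lid of the carrying case up by its yellow bar until it goes past its balance point and stays open, then lift out the square white vessel and lay it down on the open bench to take a fresh hold of it. Then stand it gently, upright with the blue cap on top, in the middle of the balance pan and let go, leaving the lid open and the bottle, dish and jar where they are.

Things in the scene. Friction and masses are not known exactly. Their poses are not given: they have to be found in the camera images.
- case: grey clamshell case, fixed; origin under its centre on the bench. x points from its front (towards the robot at yaw 0) to its hinge side, y along the hinge, z up. Base 140 (x) x 220 (y) mm, 70 high, 6 mm walls; the shut lid adds 30 mm. Foam floor 30 mm above the bench; foam blocks reaching 88 mm above the bench fill both ends, leaving an open pocket 136 mm (y) x 128 mm (x) in the middle
- lid_hinge (a point): middle of the lid's hinge line, which runs along the case's y axis at its back rim: 70 mm behind the case's centre, 70 mm above the bench
- lid (a joint): angle of the case's lid, rad: 0 shut, 1.9 fully open against its stop, leaning back away from the robot. No latch and no spring: below about 1.35 it falls shut by its own weight (0.28 kg), beyond that it falls open and stays. Fully open it reaches 85 mm behind the hinge line and 245 mm above the bench
- lid_bar (a point): centre of the lid's yellow bar, round, 12 mm in diameter, 108 mm long, parallel to the hinge. It stands 40 mm in front of the lid's front edge (180 mm from the hinge along the lid and 14 mm outward of the lid's rim plane), 84 mm above the bench when shut, on two arms 50 mm either side of its centre; fingers fit between bar and case. It turns with the lid
- vessel: square white plastic vessel 44 x 44 mm, 120 mm long, about 0.32 kg; the last 22 mm is a blue cap, 40 x 40 mm. Origin at the centre of its flat foot; z points from foot to cap. At the start it lies on its side in the case's pocket, along the case's y axis, its underside 30 mm above the bench
- vessel_mid (a point): the middle of the vessel, 60 mm from its foot on its axis; 22 mm above the bench when the vessel lies on the bench
- balance: fixed white balance; origin on the bench below the pan's centre, x towards its back. Its box is 55 mm high, reaching from 130 mm in front (-x) to 70 mm behind this point and 85 mm to each side
- pan (a point): centre of the top face of the balance's rigid round steel pan, 110 mm in diameter, 70 mm above the bench
- bottle: bystander: brown bottle with white cap, 60 mm in diameter, 160 mm high, standing on the bench; origin at the centre of its underside
- dish: bystander: small white ceramic dish, 60 mm in diameter, 35 mm high; origin at the centre of its underside
- jar: bystander: small jar with orange lid, 50 mm in diameter, 50 mm high; origin at the centre of its underside
Not all that is in view belongs to the job. There is more than one size of the bottle; the one meant has the size given above.

How it is judged:
On the way, in this order (a step that is already met when the one before it is completed fails the run):
1. the lid has gone past its balance point and is open (value of joint lid above 1.55 rad), for 0.2 s.
2. the vessel has been lifted clear of the case (height (world z) of vessel_mid above 0.115 m), for 0.1 s.
3. the vessel has been laid down on its side on the bench and let go (height (world z) of vessel_mid below 0.03 m and angle between vessel's own z axis and vertical between 1.4 and 1.75 rad and contact force between vessel and the fingers below 0.1 N), for 0.2 s.
At the end, for the whole second after the job is handed in: The lid is open beyond 1.55 rad; the vessel stands released and at rest on the balance pan, cap up, upright within 0.08 rad, its foot within 6 mm of the pan's height and its axis within 20 mm of the pan's centre (value of joint lid above 1.55 rad and angle between vessel's own z axis and vertical below 0.08 rad and horizontal distance between vessel and pan below 0.02 m and z of vessel in the frame of pan between -0.006 and 0.006 m and linear speed of vessel below 0.02 m/s and contact force between vessel and the fingers below 0.1 N); the robot touches nothing.
It fails at once if the bottle is moved more than 30 mm (distance of bottle from where it was at the start of the episode above 0.03 m).
It fails at once if the dish is moved more than 30 mm (distance of dish from where it was at the start of the episode above 0.03 m).
It fails at once if the jar is moved more than 30 mm (distance of jar from where it was at the start of the episode above 0.03 m).
It fails at once if the vessel is banged or pressed onto the balance with more than 45 N (contact force between vessel and balance above 45 N).
It also fails if it takes over 72 s, if anything falls off the work surface, if the arm or the gripper's body presses on something with over 40 N, if the wrist force passes 120 N, or if a joint passes its speed limit or range.

## Working session

There is one attempt and no reset: what is moved stays moved. The work goes in short steps, Python scripts to look and compute and a tool call to move; the robot and the scene stay as the last step left them, time stands still between calls to the robot, and variables do not carry over. Pictures are saved under pics/ and viewed, and the job is handed in when it is done.

Besides the shell and the picture viewer there is one more tool, called after ">>>" in YAML: its name, and indented under it one key for each argument. jog_arm: Moves the arm, as the interface text tells. Its arguments: {"type":"object","properties":{"motion":{"type":"array"},"gripper":{"type":"number"},"newtons":{"type":"number"}},"required":["motion"]}

```bash
ls; mkdir -p pics; python3 - <<'E'
from station import arm
import cv2
for n in ["scene","top","wrist"]:
    m=arm.camera_model(n); print(n,m)
    f=arm.grab_frame(n); cv2.imwrite(f"pics/{n}0.png",f[:,:,::-1])
print(arm.get_state())
E
```

```text
pics
scene {'camera_matrix': array([[442.17181468,   0.        , 280.53180849],
       [  0.        , 442.17181468, 208.80160649],
       [  0.        ,   0.        ,   1.        ]]), 'eye': array([ 1.03586046, -0.55826994,  1.00650847]), 'attitude': array([-2.52108023,  0.0037435 ,  0.66962367])}
top {'camera_matrix': array([[404.08988644,   0.        , 274.41153444],
       [  0.        , 404.08988644, 214.17478689],
       [  0.        ,   0.        ,   1.        ]]), 'eye': array([ 0.51372911, -0.04815979,  1.13029013]), 'attitude': array([-3.05086843,  0.01553627, -1.57323804])}
wrist {'camera_matrix': array([[325.1922621 ,   0.        , 280.68381652],
       [  0.        , 325.1922621 , 209.70308071],
       [  0.        ,   0.        ,   1.        ]]), 'eye': array([ 0.12918253, -0.66376927,  0.38471796]), 'attitude': array([ 2.89051929e+00, -1.83156294e-03,  1.86060275e+00])}
{'t': 0.15, 'q': array([-9.92874250e-01,  3.59202803e-01,  1.12372576e-02, -2.32560884e-04,
       -1.22411405e+00, -2.88099823e-01]), 'qd': array([-0.00096184, -0.00321132,  0.00354744,  0.00266535, -0.00071063,
       -0.00067965]), 'joint_efforts': array([ 2.92477453e-04, -5.83278573e+01,  2.93291169e+01,  7.00118735e+00,
        8.77005514e-03, -1.10323595e-04]), 'eef_pos': array([ 0.19275733, -0.64650028,  0.23684057]), 'ee_rot': array([0.11935717, 1.56949456, 1.9798966 ]), 'force': array([-0.00968596,  0.47359636,  0.51593635]), 'moment': array([0.02825635, 0.02690672, 0.00121661]), 'width': 0.08748735200004669}
```

View pics/scene0.png

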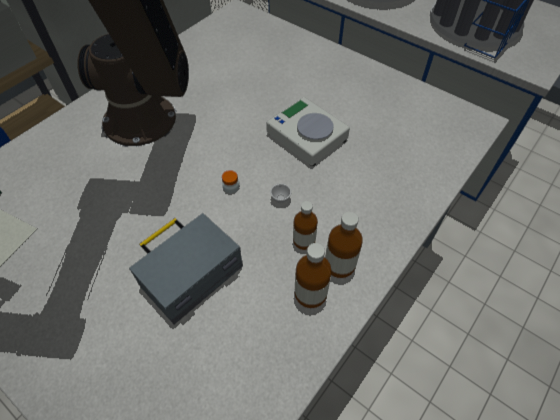

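View pics/top0.png

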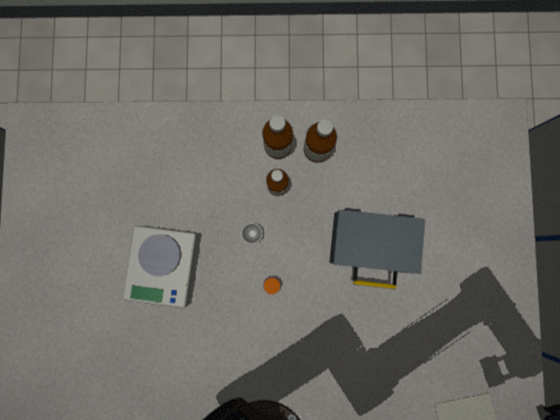

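View pics/wrist0.png

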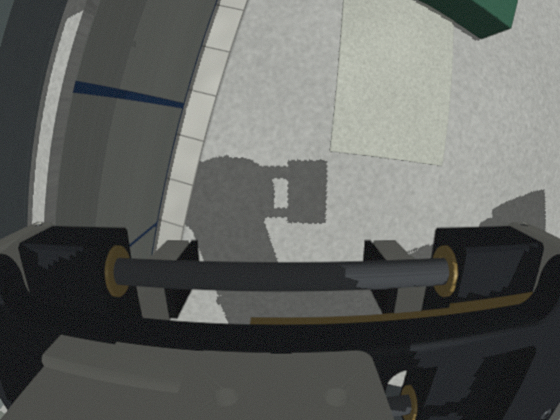

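The top view shows the case lid at corners (338,209), (424,218), (420,272) and (331,265). The yellow bar runs from (354,282) to (396,287) and the pan is at (159,256). The dish is at (253,233), the jar at (272,285), and the smaller bottle at (277,182). Next I'll measure these precisely.

```bash
cat > h.py <<'E'
import numpy as np, cv2
from scipy.spatial.transform import Rotation as Ro
def ray(m,u,v):
    K=m["camera_matrix"]; d=np.array([(u-K[0,2])/K[0,0],(v-K[1,2])/K[1,1],1.])
    return Ro.from_euler('xyz',m["attitude"]).as_matrix()@d
def onplane(m,u,v,z):
    d=ray(m,u,v); e=np.array(m["eye"]); return e+d*(z-e[2])/d[2]
def proj(m,P):
    R=Ro.from_euler('xyz',m["attitude"]).as_matrix(); c=(np.atleast_2d(P)-m["eye"])@R
    K=m["camera_matrix"]; return np.c_[c[:,0]/c[:,2]*K[0,0]+K[0,2],c[:,1]/c[:,2]*K[1,1]+K[1,2]]
E
python3 - <<'E'
from station import arm
from h import *
m=arm.camera_model("top"); im=cv2.imread("pics/top0.png"); hsv=cv2.cvtColor(im,cv2.COLOR_BGR2HSV)
def big(mask):
    n,l,s,c=cv2.connectedComponentsWithStats(mask.astype(np.uint8)); k=1+np.argmax(s[1:,4]); return l==k
H,S,V=[hsv[:,:,i].astype(int) for i in range(3)]
bar=big((H>18)&(H<32)&(S>150)&(V>80))
ys,xs=np.nonzero(bar); r=cv2.minAreaRect(np.c_[xs,ys].astype(np.float32)); print("bar",r)
bx=cv2.boxPoints(r); 
for p in bx: print(p,onplane(m,*p,0.088).round(4))
print("barc",onplane(m,*r[0],0.087))
jar=big((H<16)&(S>200)&(V>120)&(np.arange(420)[:,None]>260)); ys,xs=np.nonzero(jar); print("jar",xs.mean(),ys.mean(),onplane(m,xs.mean(),ys.mean(),.05))
for p in [(338,209),(424,218),(420,272),(331,265)]: print("lid",onplane(m,*p,.1).round(4))
print("dish",onplane(m,253,233,.035)); print("bottle",onplane(m,277,175,.16))
for n,(x0,y0,x1,y1) in {"bal":(110,215,215,315),"case":(310,195,440,300)}.items():
    cv2.imwrite(f"pics/{n}.png",cv2.resize(im[y0:y1,x0:x1],None,fx=6,fy=6,interpolation=cv2.INTER_CUBIC)[:600,:800])
print(hsv[256,159],hsv[235,150],hsv[240,380])
pan=big((H>110)&(H<130)&(abs(np.arange(560)[None]-159)<40)&(abs(np.arange(420)[:,None]-256)<30)&(S>20))
ys,xs=np.nonzero(pan); print("pan",len(xs),xs.min(),xs.max(),ys.min(),ys.max(),onplane(m,xs.mean(),ys.mean(),.07))
E
```

```text
bar ((374.51025390625, 283.9129638671875), (41.42021942138672, 4.031023025512695), 6.709836483001709)
[353.70648 283.49487] [ 0.4308 -0.2334  0.088 ]
[354.1775  279.49146] [ 0.4409 -0.2348  0.088 ]
[395.31403 284.33105] [ 0.4286 -0.3387  0.088 ]
[394.84302 288.33447] [ 0.4186 -0.3372  0.088 ]
barc [ 0.42963137 -0.28633146  0.087     ]
jar 271.58285714285716 285.30857142857144 [ 0.42332624 -0.02367764  0.05      ]
lid [ 0.6202 -0.195   0.1   ]
lid [ 0.5963 -0.4129  0.1   ]
lid [ 0.4601 -0.398   0.1   ]
lid [ 0.478 -0.175  0.1  ]
dish [0.56236985 0.02683152 0.035     ]
bottle [ 0.6977127  -0.03983054  0.16      ]
[115  13 118] [ 26  12 144] [103  25  90]
pan 7 162 166 246 248 [0.5244004  0.25797116 0.07      ]
```

```bash
python3 -c "
import cv2,numpy as np
a=cv2.imread('pics/bal.png');b=cv2.imread('pics/case.png');print(a.shape,b.shape)"
```

```text
(600, 630, 3) (600, 780, 3)
```

View pics/bal.png

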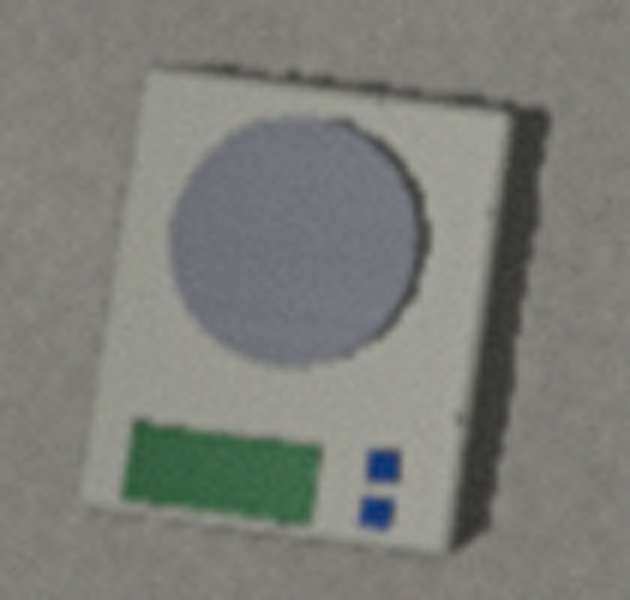

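View pics/case.png

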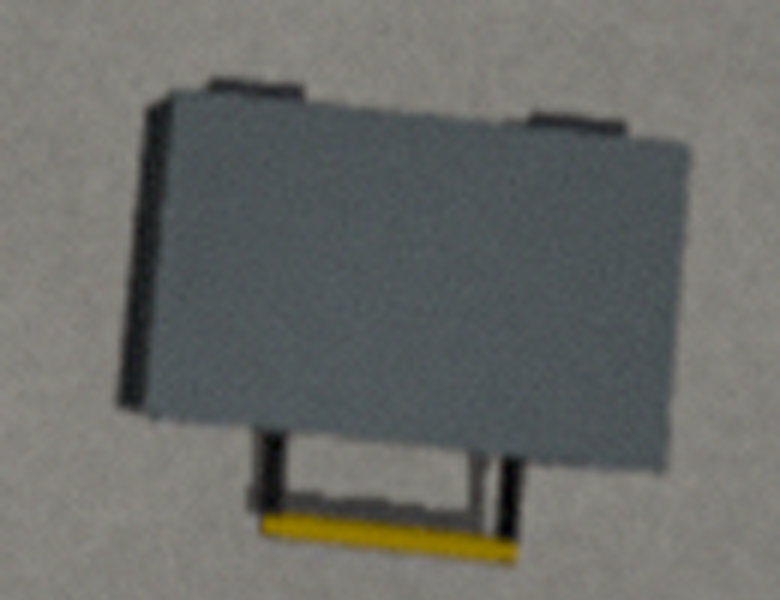

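The enlarged crops show the pan circle centred at about (295,241), and the lid corners at (172,92), (690,145), (665,470) and (145,415). I'll fit the poses to these.

```bash
python3 - <<'E'
from station import arm
from h import *
from scipy.optimize import least_squares
m=arm.camera_model("top")
c=lambda x,y,ox,oy:((x+.5)/6-.5+ox,(y+.5)/6-.5+oy)
print("pan",onplane(m,*c(295,241,110,215),.07))
px=np.array([c(*p,310,195) for p in [(172,92),(690,145),(665,470),(145,415),(262,525),(516,552)]])
L=np.array([[.07,.11,.1],[.07,-.11,.1],[-.07,-.11,.1],[-.07,.11,.1],[-.11,.054,.084],[-.11,-.054,.084]])
def res(p):
    R=Ro.from_euler('z',p[2]).as_matrix(); return (proj(m,L@R.T+[p[0],p[1],0])-px).ravel()
s=least_squares(res,[.54,-.29,-.1]); print("case",s.x,s.fun.round(2))
b=np.array([c(*p,110,215) for p in [(150,68),(512,110),(452,550),(85,505)]])
P=np.array([onplane(m,*p,.055) for p in b]); print("bal",P.round(3))
for i,j in((0,3),(1,2)): d=P[i]-P[j]; print("yaw",np.arctan2(d[1],d[0]),np.linalg.norm(d))
a=s.x; R=Ro.from_euler('z',a[2]).as_matrix()
for q in [(-.11,0,.084),(.07,0,.07)]: print(R@q+[a[0],a[1],0])
E
```

```text
pan [0.50454909 0.27173201 0.07      ]
case [ 0.537797   -0.29790873 -0.10550662] [ 0.09 -0.46  0.12 -0.58  0.39  0.51 -0.33  0.56 -0.16 -0.01 -0.12 -0.05]
bal [[0.581 0.343 0.055]
 [0.562 0.181 0.055]
 [0.37  0.204 0.055]
 [0.389 0.366 0.055]]
yaw -0.1197335208291291 0.19368817118648807
yaw -0.12082563571995975 0.19396766879508273
[ 0.42840867 -0.28632452  0.084     ]
[ 0.60740775 -0.3052805   0.07      ]
```

```bash
cat >> h.py <<'E'
def toolR(s): return Ro.from_euler('xyz',s["ee_rot"]).as_matrix()
def delta(s,target,zyaw=None):
    """tool-axis shift to world TCP target; twist so that tool z has world yaw zyaw (mod pi)"""
    R=toolR(s); d=R.T@(np.array(target)-s["eef_pos"]); tw=None
    if zyaw is not None:
        z=R[:,2]; cur=np.arctan2(z[1],z[0]); e=(zyaw-cur+np.pi/2)%np.pi-np.pi/2
        tw=np.degrees(e)*(-1 if R[2,0]<0 else 1)
    return d.round(4),tw
E
python3 - <<'E'
from station import arm
from h import *
s=arm.get_state(); print(toolR(s).round(3))
print(delta(s,[.428,-.286,.2],-.1055))
print(delta(s,[.428,-.286,.076],-.1055))
E
```

```text
[[-0.001 -0.958 -0.286]
 [ 0.001 -0.286  0.958]
 [-1.     0.     0.001]]
(array([ 0.0371, -0.3284,  0.2782]), np.float64(-67.35424452524664))
(array([ 0.1611, -0.3285,  0.2781]), np.float64(-67.35424452524664))
```

>>> jog_arm:
  motion:
    - {"dy":-0.03,"dz":0.025,"twist":-6}
    - {"dy":-0.06,"dz":0.05,"twist":-12}
    - {"dy":-0.09,"dz":0.075,"twist":-18}
    - {"dy":-0.12,"dz":0.1,"twist":-24}
    - {"dy":-0.15,"dz":0.125,"twist":-30}
    - {"dy":-0.18,"dz":0.15,"twist":-36}
    - {"dy":-0.21,"dz":0.175,"twist":-42}
    - {"dy":-0.24,"dz":0.2,"twist":-48}
    - {"dy":-0.27,"dz":0.225,"twist":-54}
    - {"dx":0.02,"dy":-0.3,"dz":0.25,"twist":-60}
    - {"dx":0.037,"dy":-0.328,"dz":0.278,"twist":-67.35}
    - {"dx":0.037,"dy":-0.3284,"dz":0.2782,"twist":-67.35}
    - {"dx":0.037,"dy":-0.3284,"dz":0.2782,"twist":-67.35}
    - {"dx":0.037,"dy":-0.3284,"dz":0.2782,"twist":-67.35}
  gripper: 0.024
  newtons: 15

```text
invalid input
```

```bash
python3 - <<'E'
from station import arm
from h import *
s=arm.get_state(); print(s["eef_pos"],s["width"]); R=toolR(s);print(R.round(3)); m=arm.camera_model("wrist"); 
f=arm.grab_frame("wrist"); cv2.imwrite("pics/w1.png",f[:,:,::-1])
f=arm.grab_frame("top"); cv2.imwrite("pics/t1.png",f[:,:,::-1])
print(delta(s,[.428,-.286,.076],-.1055))
K=m["camera_matrix"];A=Ro.from_euler('xyz',m["attitude"]).as_matrix()
def wproj(P):
    c=A.T@(np.array(P)-m["eye"]); th=np.arctan2(np.hypot(c[0],c[1]),c[2]); ph=np.arctan2(c[1],c[0]); r=th*K[0,0]; return (K[0,2]+r*np.cos(ph),K[1,2]+r*np.sin(ph))
Rz=Ro.from_euler('z',-.1055).as_matrix()
for y in(-.054,0,.054):print(wproj(Rz@[-.11,y,.084]+np.array([.5378,-.2979,0])))
print("tip",wproj(s["eef_pos"]+R@[.011,0,0]))
E
```

```text
[ 0.19275733 -0.64650028  0.23684057] 0.08748735200004669
[[-0.001 -0.958 -0.286]
 [ 0.001 -0.286  0.958]
 [-1.     0.     0.001]]
(array([ 0.1611, -0.3285,  0.2781]), np.float64(-67.35424452524664))
(np.float64(433.42615320984544), np.float64(403.93148945083743))
(np.float64(457.4678468668908), np.float64(406.77720147173955))
(np.float64(478.55153880330533), np.float64(408.7481490784441))
tip (np.float64(277.2228676846438), np.float64(255.75613251334613))
```

View pics/w1.png

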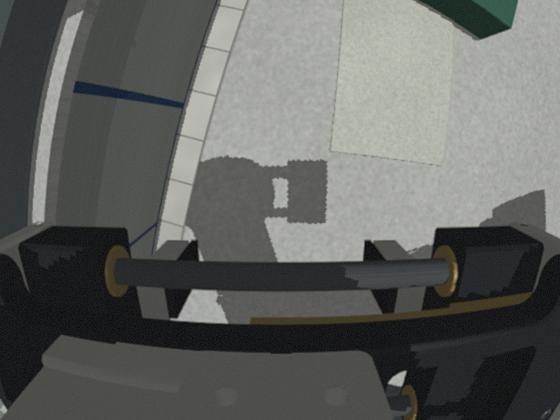

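The call was refused, probably because every row needs all four keys. The wrist picture is unchanged, so I'll retry with full rows.

>>> jog_arm:
  motion:
    - {"dx":0,"dy":-0.03,"dz":0.025,"twist":-6}
    - {"dx":0,"dy":-0.06,"dz":0.05,"twist":-12}
    - {"dx":0,"dy":-0.09,"dz":0.075,"twist":-18}
    - {"dx":0,"dy":-0.12,"dz":0.1,"twist":-24}
    - {"dx":0,"dy":-0.15,"dz":0.125,"twist":-30}
    - {"dx":0,"dy":-0.18,"dz":0.15,"twist":-36}
    - {"dx":0,"dy":-0.21,"dz":0.175,"twist":-42}
    - {"dx":0,"dy":-0.24,"dz":0.2,"twist":-48}
    - {"dx":0,"dy":-0.27,"dz":0.225,"twist":-54}
    - {"dx":0.02,"dy":-0.3,"dz":0.25,"twist":-60}
    - {"dx":0.037,"dy":-0.328,"dz":0.278,"twist":-67}
    - {"dx":0.037,"dy":-0.328,"dz":0.278,"twist":-67.35}
    - {"dx":0.037,"dy":-0.328,"dz":0.278,"twist":-67.35}
    - {"dx":0.037,"dy":-0.328,"dz":0.278,"twist":-67.35}
  gripper: 0.024
  newtons: 15

```text
t: 1.42
eef_pos: [0.4279, -0.2866, 0.2008]
ee_rot: [1.025, 1.57, -2.222]
force: [-0.0, -1.0, 0.5]
width: 0.0241
```

```bash
cat >> h.py <<'E'
def wproj(m,P):
    K=m["camera_matrix"];A=Ro.from_euler('xyz',m["attitude"]).as_matrix()
    c=A.T@(np.array(P)-m["eye"]); th=np.arctan2(np.hypot(c[0],c[1]),c[2]); ph=np.arctan2(c[1],c[0]); r=th*K[0,0]; return (round(K[0,2]+r*np.cos(ph),1),round(K[1,2]+r*np.sin(ph),1))
def wray(m,u,v,z):
    K=m["camera_matrix"];A=Ro.from_euler('xyz',m["attitude"]).as_matrix()
    a,b=u-K[0,2],v-K[1,2]; r=np.hypot(a,b); th=r/K[0,0]
    d=A@np.array([np.sin(th)*a/r,np.sin(th)*b/r,np.cos(th)]); e=np.array(m["eye"]); return e+d*(z-e[2])/d[2]
E
python3 - <<'E'
from station import arm
from h import *
s=arm.get_state(); print(s["eef_pos"],s["width"]); R=toolR(s);print(R.round(3)); m=arm.camera_model("wrist"); 
f=arm.grab_frame("wrist"); cv2.imwrite("pics/w1.png",f[:,:,::-1])
print(delta(s,[.428,-.286,.076],-.1055))
Rz=Ro.from_euler('z',-.1055).as_matrix()
for y in(-.054,0,.054):print(wproj(m,Rz@[-.11,y,.084]+np.array([.5378,-.2979,0])))
print("tip",wproj(m,s["eef_pos"]+R@[.011,0,0]))
E
```

```text
[ 0.42790788 -0.28662163  0.20078544] 0.024121892143150463
[[-0.    -0.105 -0.994]
 [-0.    -0.994  0.105]
 [-1.     0.     0.   ]]
(array([ 0.1248, -0.0007, -0.    ]), np.float64(0.011527012978756353))
(np.float64(280.0), np.float64(141.5))
(np.float64(280.0), np.float64(206.2))
(np.float64(280.0), np.float64(265.3))
tip (np.float64(280.5), np.float64(253.5))
```

View pics/w1.png

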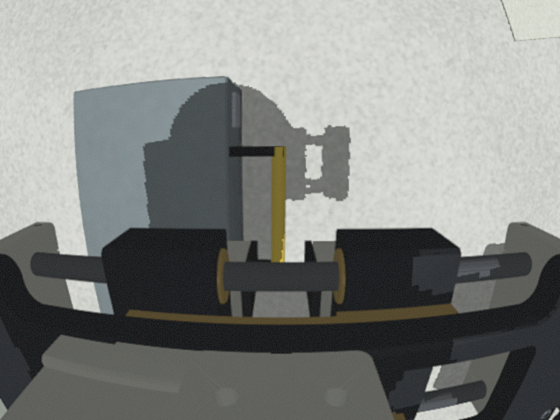

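The wrist view shows the bar at column 280, as predicted, between the jaws. Going down to grip.

>>> jog_arm:
  motion:
    - {"dx":0.03,"dy":0,"dz":0,"twist":0}
    - {"dx":0.06,"dy":0,"dz":0,"twist":0}
    - {"dx":0.09,"dy":0,"dz":0,"twist":0}
    - {"dx":0.11,"dy":0,"dz":0,"twist":0}
    - {"dx":0.12,"dy":0,"dz":0,"twist":0}
    - {"dx":0.125,"dy":0,"dz":0,"twist":0}
    - {"dx":0.125,"dy":0,"dz":0,"twist":0}

```text
t: 2.05
eef_pos: [0.4274, -0.2875, 0.0754]
ee_rot: [0.123, 1.57, -3.126]
force: [-0.2, -0.6, 0.2]
width: 0.0241
```

>>> jog_arm:
  motion:
    - {"dx":0,"dy":0,"dz":0,"twist":0}
    - {"dx":0,"dy":0,"dz":0,"twist":0}
    - {"dx":0,"dy":0,"dz":0,"twist":0}
    - {"dx":0,"dy":0,"dz":0,"twist":0}
  gripper: 0.0
  newtons: 15

```text
t: 2.38
eef_pos: [0.4302, -0.2874, 0.0772]
ee_rot: [2.928, 1.566, -0.318]
force: [5.6, -3.1, -2.3]
width: 0.0116
```

```bash
python3 - <<'E'
from station import arm
from h import *
s=arm.get_state(); print(s["eef_pos"],s["width"],s["force"])
r=lambda th:(-180*np.cos(th)+14*np.sin(th),180*np.sin(th)+14*np.cos(th))
x0,z0=r(0)
for th in np.arange(0.1,1.91,.1): x,z=r(th); print(round(th,2),"dx",round(-(z-z0)),"dz",round(-(x-x0)))
E
```

```text
[ 0.43015586 -0.28737536  0.07719665] 0.011554313830962231 [ 5.62335202 -3.10683116 -2.3131022 ]
0.1 dx -18 dz -2
0.2 dx -35 dz -6
0.3 dx -53 dz -12
0.4 dx -69 dz -20
0.5 dx -85 dz -29
0.6 dx -99 dz -39
0.7 dx -113 dz -51
0.8 dx -125 dz -65
0.9 dx -136 dz -79
1.0 dx -145 dz -95
1.1 dx -153 dz -111
1.2 dx -159 dz -128
1.3 dx -163 dz -145
1.4 dx -166 dz -163
1.5 dx -167 dz -181
1.6 dx -166 dz -199
1.7 dx -163 dz -217
1.8 dx -158 dz -235
1.9 dx -152 dz -251
```

Bar gripped, width 11.6 mm. Now following the arc.

>>> jog_arm:
  motion:
    - {"dx":-0.009,"dy":0,"dz":-0.002,"twist":0}
    - {"dx":-0.018,"dy":0,"dz":-0.004,"twist":0}
    - {"dx":-0.035,"dy":0,"dz":-0.008,"twist":0}
    - {"dx":-0.053,"dy":0,"dz":-0.014,"twist":0}
    - {"dx":-0.069,"dy":0,"dz":-0.022,"twist":0}
    - {"dx":-0.085,"dy":0,"dz":-0.031,"twist":0}
    - {"dx":-0.099,"dy":0,"dz":-0.041,"twist":0}
    - {"dx":-0.113,"dy":0,"dz":-0.053,"twist":0}
    - {"dx":-0.125,"dy":0,"dz":-0.067,"twist":0}
    - {"dx":-0.136,"dy":0,"dz":-0.081,"twist":0}
    - {"dx":-0.136,"dy":0,"dz":-0.081,"twist":0}

```text
t: 3.3
eef_pos: [0.5092, -0.296, 0.215]
ee_rot: [1.863, 1.569, -1.384]
force: [-7.6, -0.5, 10.9]
width: 0.0115
```

```bash
python3 - <<'E'
from station import arm
from h import *
s=arm.get_state(); print(s["eef_pos"],s["width"],s["force"])
f=arm.grab_frame("scene"); cv2.imwrite("pics/s2.png",f[:,:,::-1])
E
```

```text
[ 0.5091628  -0.29604908  0.21500424] 0.011482798713127898 [-7.6117636  -0.50563502 10.91349918]
```

View pics/s2.png

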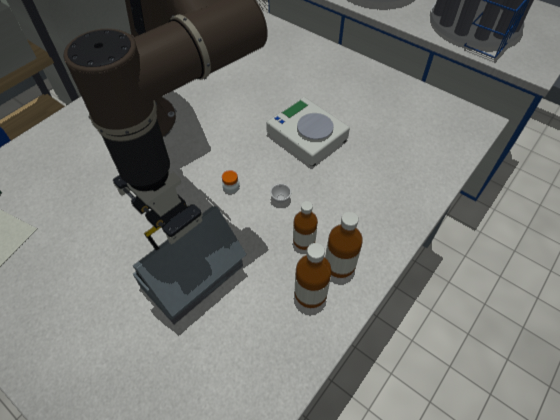

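The lid is at about 0.9 rad with the bar still in the jaws near (155,232). Continuing the arc.

>>> jog_arm:
  motion:
    - {"dx":-0.011,"dy":0,"dz":-0.015,"twist":0}
    - {"dx":-0.02,"dy":0,"dz":-0.031,"twist":0}
    - {"dx":-0.026,"dy":0,"dz":-0.048,"twist":0}
    - {"dx":-0.03,"dy":0,"dz":-0.065,"twist":0}
    - {"dx":-0.033,"dy":0,"dz":-0.083,"twist":0}
    - {"dx":-0.034,"dy":0,"dz":-0.101,"twist":0}
    - {"dx":-0.033,"dy":0,"dz":-0.119,"twist":0}
    - {"dx":-0.03,"dy":0,"dz":-0.137,"twist":0}
    - {"dx":-0.025,"dy":0,"dz":-0.155,"twist":0}
    - {"dx":-0.021,"dy":0,"dz":-0.165,"twist":0}
    - {"dx":-0.021,"dy":0,"dz":-0.165,"twist":0}
    - {"dx":-0.021,"dy":0,"dz":-0.165,"twist":0}

```text
t: 4.35
eef_pos: [0.6733, -0.3138, 0.2337]
ee_rot: [2.321, 1.568, -0.926]
force: [1.2, -4.7, 2.6]
width: 0.0114
```

```bash
python3 - <<'E'
from station import arm
from h import *
s=arm.get_state(); print(s["eef_pos"],s["width"],s["force"])
f=arm.grab_frame("scene"); cv2.imwrite("pics/s3.png",f[:,:,::-1])
E
```

```text
[ 0.67334599 -0.31376518  0.23371559] 0.011358694369985937 [ 1.17521989 -4.6571277   2.62495314]
```

View pics/s3.png

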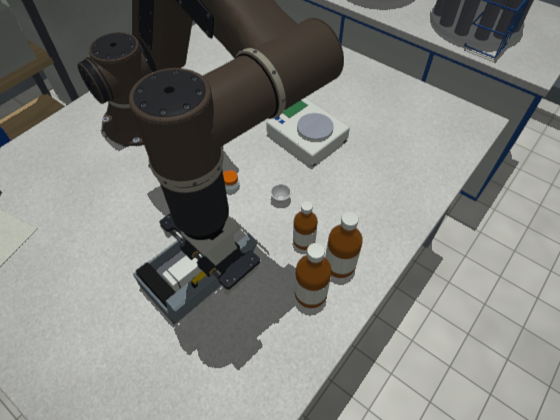

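The lid is open near its stop, with the bar at (200,278) and the vessel visible in the pocket. Releasing, rising and backing off to look.

>>> jog_arm:
  motion:
    - {"dx":0,"dy":0,"dz":0,"twist":0}
    - {"dx":0,"dy":0,"dz":0,"twist":0}
    - {"dx":0,"dy":0,"dz":0,"twist":0}
    - {"dx":-0.02,"dy":0,"dz":0,"twist":0}
    - {"dx":-0.05,"dy":0,"dz":0,"twist":0}
    - {"dx":-0.08,"dy":0,"dz":0,"twist":0}
    - {"dx":-0.1,"dy":0,"dz":0.02,"twist":0}
    - {"dx":-0.1,"dy":0,"dz":0.06,"twist":0}
    - {"dx":-0.1,"dy":0,"dz":0.1,"twist":0}
    - {"dx":-0.1,"dy":0,"dz":0.14,"twist":0}
    - {"dx":-0.1,"dy":0,"dz":0.18,"twist":0}
    - {"dx":-0.1,"dy":0,"dz":0.22,"twist":0}
    - {"dx":-0.1,"dy":0,"dz":0.25,"twist":0}
    - {"dx":-0.1,"dy":0,"dz":0.25,"twist":0}
    - {"dx":-0.1,"dy":0,"dz":0.25,"twist":0}
  gripper: 0.04

```text
t: 5.65
eef_pos: [0.4221, -0.2859, 0.3338]
ee_rot: [-3.074, 1.569, -0.038]
force: [-0.4, -0.2, -0.7]
width: 0.0399
```

```bash
python3 - <<'E'
from station import arm
from h import *
s=arm.get_state(); print(s["eef_pos"],s["width"],s["force"])
im=[]
for n in("scene","top","wrist"):
    f=arm.grab_frame(n)[:,:,::-1]; cv2.imwrite(f"pics/{n}4.png",f)
    if n=="top": cv2.imwrite("pics/top4c.png",cv2.resize(f[180:320,300:450],None,fx=4,fy=4,interpolation=cv2.INTER_CUBIC))
    if n=="scene": cv2.imwrite("pics/scene4c.png",cv2.resize(f[170:330,100:280],None,fx=3.5,fy=3.5,interpolation=cv2.INTER_CUBIC))
E
```

```text
[ 0.42210593 -0.28585726  0.33381637] 0.039914436970799085 [-0.36260097 -0.24732583 -0.67344887]
```

View pics/scene4c.png

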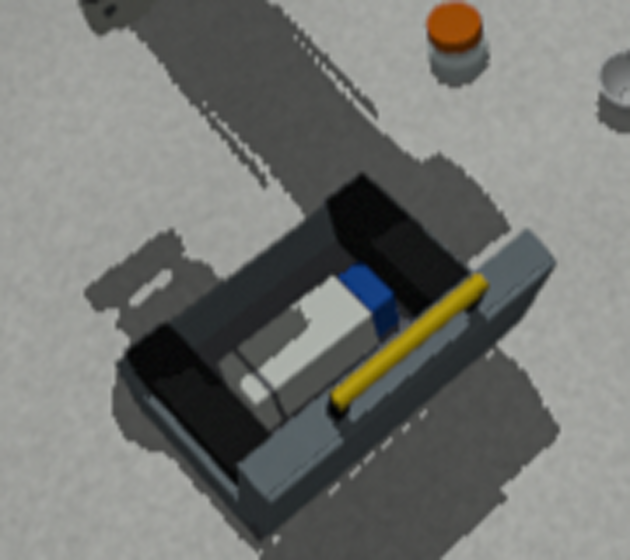

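View pics/top4c.png

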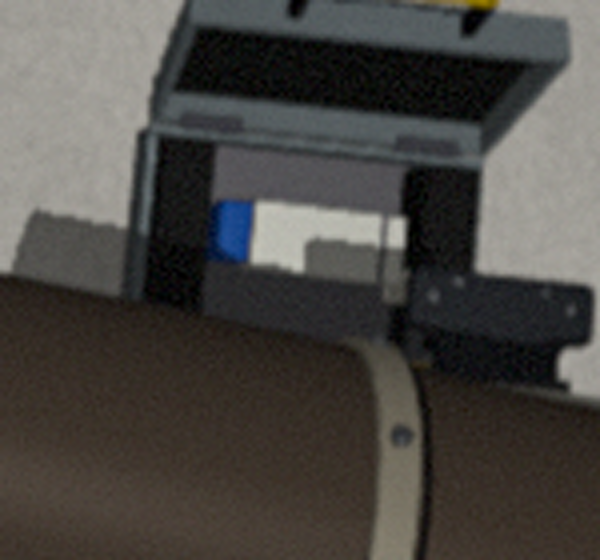

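View pics/wrist4.png

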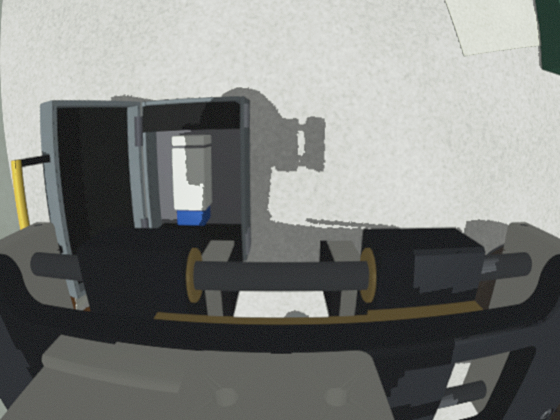

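The scene and top views show the lid leaning back. The vessel lies with its blue cap towards +y. Zooming in on the wrist view to locate the vessel.

```bash
python3 - <<'E'
import cv2
f=cv2.imread("pics/wrist4.png"); cv2.imwrite("pics/w4c.png",cv2.resize(f[90:240,130:260],None,fx=4,fy=4,interpolation=cv2.INTER_CUBIC))
E
```

```text
(no output)
```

View pics/w4c.png

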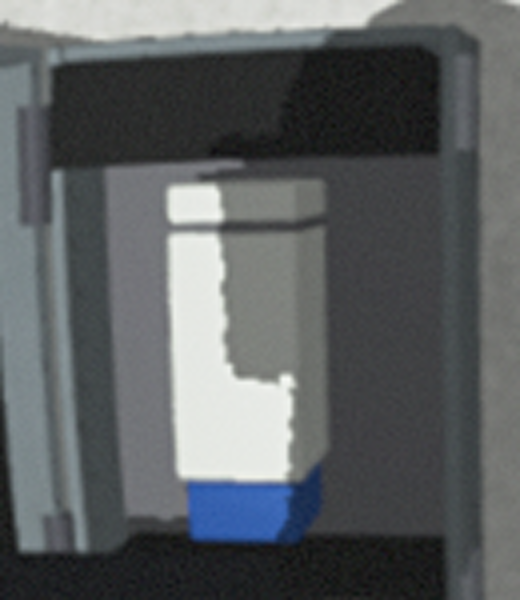

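The crop shows the top face corners at foot (168,184) and (296,181), and at shoulder (178,482) and (290,482). The cap ends at row 543.

```bash
python3 - <<'E'
from station import arm
from h import *
s=arm.get_state(); m=arm.camera_model("wrist")
o=np.array([.5378,-.2979,0]);Rz=Ro.from_euler('z',-.1055).as_matrix()
for p in [(168,184),(296,181),(178,482),(290,482),(190,543),(298,543)]:
    w=wray(m,p[0]/4-.4+130,p[1]/4-.4+90,.074); print(w.round(4),(Rz.T@(w-o)).round(4))
t=arm.camera_model("top")
for p in [(405,215),(405,305),(253,203),(250,268)]:
    w=onplane(t,p[0]/4-.4+300,p[1]/4-.4+180,.074); print("top",w.round(4),(Rz.T@(w-o)).round(4))
# foam / rim sanity
for p in [(440,45),(445,545),(65,165),(440,155)]: 
    w=wray(m,p[0]/4-.4+130,p[1]/4-.4+90,.07); print("rim",(Rz.T@(w-o)).round(4))
E
```

```text
[ 0.5575 -0.3591  0.074 ] [ 0.026  -0.0588  0.074 ]
[ 0.5148 -0.3537  0.074 ] [-0.017  -0.0579  0.074 ]
[ 0.5703 -0.2609  0.074 ] [0.0284 0.0402 0.074 ]
[ 0.5312 -0.2568  0.074 ] [-0.0109  0.0402  0.074 ]
[ 0.5701 -0.2394  0.074 ] [0.026  0.0615 0.074 ]
[ 0.532  -0.2358  0.074 ] [-0.0123  0.0612  0.074 ]
top [ 0.5585 -0.3608  0.074 ] [ 0.0272 -0.0604  0.074 ]
top [ 0.5003 -0.359   0.074 ] [-0.0309 -0.0647  0.074 ]
top [ 0.5666 -0.2624  0.074 ] [0.025  0.0383 0.074 ]
top [ 0.5244 -0.2596  0.074 ] [-0.0173  0.0367  0.074 ]
rim [-0.0629 -0.0998  0.07  ]
rim [-0.0614  0.0628  0.07  ]
rim [ 0.0642 -0.0671  0.07  ]
rim [-0.0627 -0.0648  0.07  ]
```

```bash
python3 - <<'E'
from station import arm
from h import *
s=arm.get_state()
o=np.array([.5378,-.2979,0]);Rz=Ro.from_euler('z',-.1055).as_matrix()
w=Rz@[.005,.001,0]+o; print(w)
print(delta(s,[w[0],w[1],.061],-.1055))
E
```

```text
[ 0.5428775  -0.29743208  0.        ]
(array([ 0.2714, -0.0011, -0.1192]), np.float64(0.014814035713559473))
```

>>> jog_arm:
  motion:
    - {"dx":0,"dy":0,"dz":-0.04,"twist":0}
    - {"dx":0,"dy":0,"dz":-0.08,"twist":0}
    - {"dx":0,"dy":-0.001,"dz":-0.119,"twist":0}
    - {"dx":0.04,"dy":-0.001,"dz":-0.119,"twist":0}
    - {"dx":0.08,"dy":-0.001,"dz":-0.119,"twist":0}
    - {"dx":0.12,"dy":-0.001,"dz":-0.119,"twist":0}
    - {"dx":0.14,"dy":-0.001,"dz":-0.119,"twist":0}
    - {"dx":0.14,"dy":-0.001,"dz":-0.119,"twist":0}
    - {"dx":0.14,"dy":-0.001,"dz":-0.119,"twist":0}
    - {"dx":0.14,"dy":-0.001,"dz":-0.119,"twist":0}
  gripper: 0.064

```text
t: 6.63
eef_pos: [0.5437, -0.2983, 0.1939]
ee_rot: [2.558, 1.569, -0.689]
force: [-0.3, -0.3, 1.4]
width: 0.064
```

```bash
python3 - <<'E'
from station import arm
from h import *
s=arm.get_state(); m=arm.camera_model("wrist"); print(s["eef_pos"],s["width"],s["force"])
f=arm.grab_frame("wrist")[:,:,::-1]; cv2.imwrite(f"pics/w5.png",f)
o=np.array([.5378,-.2979,0]);Rz=Ro.from_euler('z',-.1055).as_matrix()
for x in(-.017,.027):
  for y in (-.059,.039): print(x,y,wproj(m,Rz@[x,y,.074]+o))
E
```

```text
[ 0.54370921 -0.29828778  0.19392809] 0.0640345509675333 [-0.31794382 -0.27961462  1.37691275]
-0.017 -0.059 (np.float64(308.8), np.float64(134.8))
-0.017 0.039 (np.float64(306.7), np.float64(247.8))
0.027 -0.059 (np.float64(255.0), np.float64(134.7))
0.027 0.039 (np.float64(256.8), np.float64(247.7))
```

View pics/w5.png

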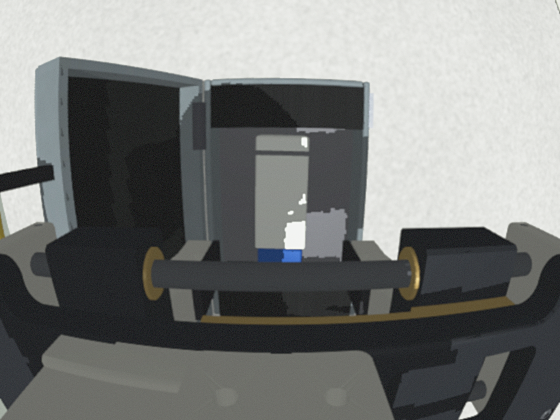

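The vessel outline (columns 255–309, foot row 135, shoulder row 249) matches the prediction. Descending and gripping.

>>> jog_arm:
  motion:
    - {"dx":0.03,"dy":0,"dz":0,"twist":0}
    - {"dx":0.06,"dy":0,"dz":0,"twist":0}
    - {"dx":0.085,"dy":0,"dz":0,"twist":0}
    - {"dx":0.105,"dy":0,"dz":0,"twist":0}
    - {"dx":0.12,"dy":0,"dz":0,"twist":0}
    - {"dx":0.132,"dy":0,"dz":0,"twist":0}
    - {"dx":0.132,"dy":0,"dz":0,"twist":0}
    - {"dx":0.132,"dy":0,"dz":0,"twist":0}

```text
t: 7.35
eef_pos: [0.543, -0.2981, 0.0616]
ee_rot: [2.832, 1.57, -0.415]
force: [0.5, -0.4, 0.5]
width: 0.0638
```

>>> jog_arm:
  motion:
    - {"dx":0,"dy":0,"dz":0,"twist":0}
    - {"dx":0,"dy":0,"dz":0,"twist":0}
    - {"dx":0,"dy":0,"dz":0,"twist":0}
    - {"dx":0,"dy":0,"dz":0,"twist":0}
    - {"dx":0,"dy":0,"dz":0,"twist":0}
    - {"dx":0,"dy":0,"dz":0,"twist":0}
  gripper: 0.0
  newtons: 35

```text
t: 7.85
eef_pos: [0.5431, -0.298, 0.0617]
ee_rot: [2.923, 1.569, -0.323]
force: [0.3, 1.3, 6.1]
width: 0.0438
```

>>> jog_arm:
  motion:
    - {"dx":-0.01,"dy":0,"dz":0,"twist":0}
    - {"dx":-0.03,"dy":0,"dz":0,"twist":0}
    - {"dx":-0.055,"dy":0,"dz":0,"twist":0}
    - {"dx":-0.08,"dy":0,"dz":0,"twist":0}
    - {"dx":-0.11,"dy":0,"dz":0,"twist":0}
    - {"dx":-0.14,"dy":0,"dz":0,"twist":0}
    - {"dx":-0.16,"dy":0,"dz":0,"twist":0}
    - {"dx":-0.16,"dy":0,"dz":0,"twist":0}
    - {"dx":-0.16,"dy":0,"dz":0,"twist":0}

```text
t: 8.6
eef_pos: [0.5422, -0.2977, 0.2217]
ee_rot: [-2.937, 1.569, 0.099]
force: [-0.3, 0.6, -3.7]
width: 0.0434
```

```bash
python3 - <<'E'
from station import arm
from h import *
s=arm.get_state(); print(s["eef_pos"],s["width"],s["force"],s["moment"])
f=arm.grab_frame("scene")[:,:,::-1]; cv2.imwrite(f"pics/s6.png",f)
print(delta(s,[.46,-.56,.222],-.1055))
E
```

```text
[ 0.54217297 -0.29766874  0.22169073] 0.043352701894995085 [-0.27959875  0.63834645 -3.65589539] [ 0.05276794  0.18201519 -0.0379952 ]
(array([-0.0005,  0.2695,  0.054 ]), np.float64(-0.02002068777350171))
```

View pics/s6.png

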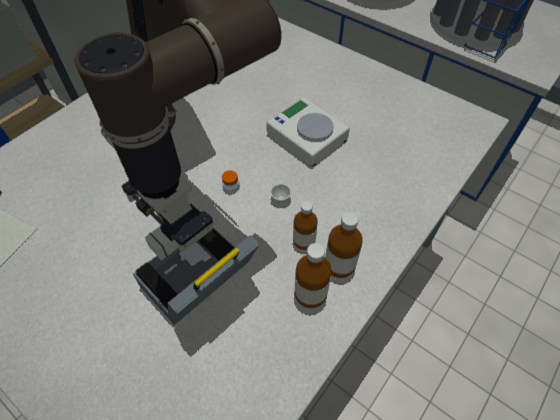

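The vessel is held level under the gripper at (160,240), and the lid stays open. Moving to the open bench.

>>> jog_arm:
  motion:
    - {"dx":0,"dy":0.02,"dz":0.005,"twist":0}
    - {"dx":0,"dy":0.05,"dz":0.01,"twist":0}
    - {"dx":0,"dy":0.08,"dz":0.015,"twist":0}
    - {"dx":0,"dy":0.11,"dz":0.02,"twist":0}
    - {"dx":0,"dy":0.14,"dz":0.03,"twist":0}
    - {"dx":0,"dy":0.17,"dz":0.035,"twist":0}
    - {"dx":0,"dy":0.2,"dz":0.04,"twist":0}
    - {"dx":0.01,"dy":0.23,"dz":0.045,"twist":0}
    - {"dx":0.03,"dy":0.255,"dz":0.05,"twist":0}
    - {"dx":0.06,"dy":0.27,"dz":0.054,"twist":0}
    - {"dx":0.09,"dy":0.27,"dz":0.054,"twist":0}
    - {"dx":0.12,"dy":0.27,"dz":0.054,"twist":0}
    - {"dx":0.145,"dy":0.27,"dz":0.054,"twist":0}
    - {"dx":0.165,"dy":0.27,"dz":0.054,"twist":0}
    - {"dx":0.175,"dy":0.27,"dz":0.054,"twist":0}
    - {"dx":0.175,"dy":0.27,"dz":0.054,"twist":0}
    - {"dx":0.175,"dy":0.27,"dz":0.054,"twist":0}

```text
t: 10.07
eef_pos: [0.4596, -0.5603, 0.0446]
ee_rot: [-0.428, 1.569, 2.608]
force: [-0.6, -0.4, -1.8]
width: 0.0441
```

```bash
python3 - <<'E'
from station import arm
from h import *
s=arm.get_state(); print(s["eef_pos"],s["width"],s["force"],s["moment"])
f=arm.grab_frame("scene")[:,:,::-1]; cv2.imwrite(f"pics/s7.png",f)
f=arm.grab_frame("wrist")[:,:,::-1]; cv2.imwrite(f"pics/w7.png",f)
E
```

```text
[ 0.45961029 -0.56032858  0.04463563] 0.044103571702443285 [-0.59049257 -0.39262964 -1.80805178] [-0.02100388  0.05642701 -0.03801526]
```

View pics/s7.png

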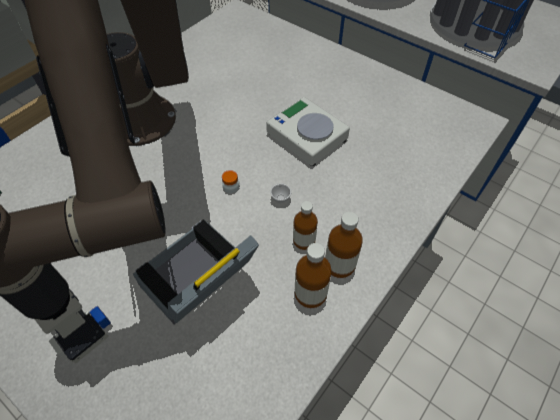

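View pics/w7.png

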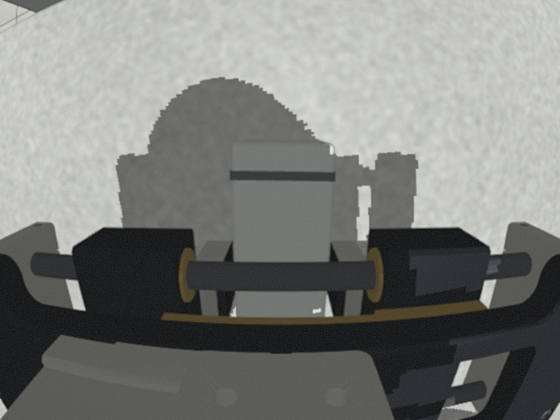

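The vessel is level, centred in the jaws, foot edge at row 145 in the wrist view. Lowering gently.

>>> jog_arm:
  motion:
    - {"dx":0.004,"dy":0,"dz":0,"twist":0}
    - {"dx":0.008,"dy":0,"dz":0,"twist":0}
    - {"dx":0.011,"dy":0,"dz":0,"twist":0}
    - {"dx":0.013,"dy":0,"dz":0,"twist":0}
    - {"dx":0.013,"dy":0,"dz":0,"twist":0}
    - {"dx":0.013,"dy":0,"dz":0,"twist":0}

```text
t: 10.67
eef_pos: [0.46, -0.5606, 0.0324]
ee_rot: [-0.446, 1.57, 2.59]
force: [-0.0, -0.5, -2.2]
width: 0.044
```

>>> jog_arm:
  motion:
    - {"dx":0,"dy":0,"dz":0,"twist":0}
    - {"dx":0,"dy":0,"dz":0,"twist":0}
    - {"dx":0,"dy":0,"dz":0,"twist":0}
    - {"dx":0,"dy":0,"dz":0,"twist":0}
    - {"dx":0,"dy":0,"dz":0,"twist":0}
    - {"dx":-0.03,"dy":0,"dz":0,"twist":0}
    - {"dx":-0.07,"dy":0.01,"dz":0,"twist":0}
    - {"dx":-0.1,"dy":0.03,"dz":0,"twist":0}
    - {"dx":-0.1,"dy":0.06,"dz":0,"twist":0}
    - {"dx":-0.1,"dy":0.06,"dz":0,"twist":0}
    - {"dx":-0.1,"dy":0.06,"dz":0,"twist":0}
  gripper: 0.064
  newtons: 5

```text
t: 11.58
eef_pos: [0.4533, -0.6215, 0.133]
ee_rot: [2.69, 1.57, -0.559]
force: [0.3, 0.9, -0.9]
width: 0.0638
```

>>> jog_arm:
  motion:
    - {"dx":-0.04,"dy":-0.03,"dz":0,"twist":0}
    - {"dx":-0.07,"dy":-0.06,"dz":0,"twist":0}
    - {"dx":-0.08,"dy":-0.1,"dz":0,"twist":0}
    - {"dx":-0.08,"dy":-0.13,"dz":0,"twist":0}
    - {"dx":-0.08,"dy":-0.16,"dz":0,"twist":0}
    - {"dx":-0.08,"dy":-0.16,"dz":0,"twist":0}
    - {"dx":-0.08,"dy":-0.16,"dz":0,"twist":0}
    - {"dx":-0.08,"dy":-0.16,"dz":0,"twist":0}

```text
t: 12.25
eef_pos: [0.4708, -0.4607, 0.2126]
ee_rot: [0.463, 1.571, -2.783]
force: [-0.4, -1.1, 1.7]
width: 0.0641
```

```bash
python3 - <<'E'
from station import arm
from h import *
s=arm.get_state(); m=arm.camera_model("wrist"); print(s["eef_pos"],s["width"],s["force"])
f=arm.grab_frame("wrist")[:,:,::-1]; cv2.imwrite(f"pics/w8.png",f)
f=arm.grab_frame("scene")[:,:,::-1]; cv2.imwrite(f"pics/s8.png",f)
o=np.array([.46,-.5606,0]);Rz=Ro.from_euler('z',-.1055).as_matrix()
for x in(-.022,.022):
  for y in (-.06,.038): print(x,y,wproj(m,Rz@[x,y,.044]+o))
E
```

```text
[ 0.4707723  -0.46069272  0.21258616] 0.0641103378456872 [-0.39202574 -1.14820626  1.71086976]
-0.022 -0.06 (np.float64(303.7), np.float64(32.7))
-0.022 0.038 (np.float64(303.7), np.float64(130.3))
0.022 -0.06 (np.float64(258.3), np.float64(32.6))
0.022 0.038 (np.float64(258.1), np.float64(130.3))
```

View pics/w8.png

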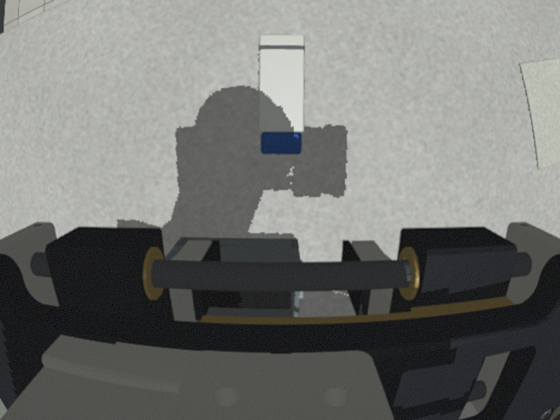

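View pics/s8.png

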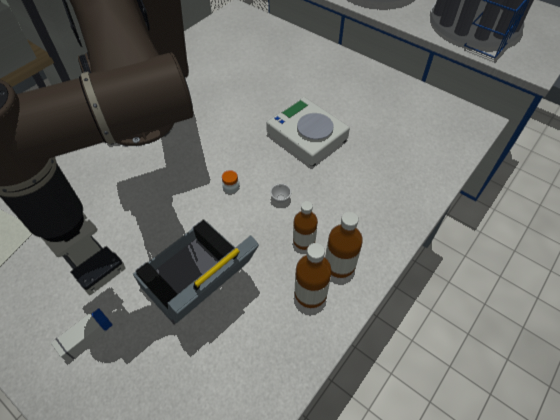

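The vessel lies free on the bench with its shoulder at row 131 and cap end at row 153, matching the prediction within 1 mm. Next I take a light grip on the cap and tip it up about its foot edge.

```bash
python3 - <<'E'
from station import arm
from h import *
s=arm.get_state()
print(delta(s,[.4654,-.510,.016],-.1055))
for d in range(0,91,6):
    p=np.radians(d); print(d,"dx",round(-(111*np.sin(p)+24*np.cos(p)-24)),"dy",round(111-111*np.cos(p)+24*np.sin(p)))
E
```

```text
(array([ 0.196 ,  0.0487, -0.0003]), np.float64(-0.024763178023586976))
0 dx 0 dy 0
6 dx -11 dy 3
12 dx -23 dy 7
18 dx -33 dy 13
24 dx -43 dy 19
30 dx -52 dy 27
36 dx -61 dy 35
42 dx -68 dy 45
48 dx -75 dy 55
54 dx -80 dy 65
60 dx -84 dy 76
66 dx -87 dy 88
72 dx -89 dy 100
78 dx -90 dy 111
84 dx -89 dy 123
90 dx -87 dy 135
```

>>> jog_arm:
  motion:
    - {"dx":0.03,"dy":0.02,"dz":0,"twist":0}
    - {"dx":0.06,"dy":0.04,"dz":0,"twist":0}
    - {"dx":0.09,"dy":0.049,"dz":0,"twist":0}
    - {"dx":0.12,"dy":0.049,"dz":0,"twist":0}
    - {"dx":0.15,"dy":0.049,"dz":0,"twist":0}
    - {"dx":0.175,"dy":0.049,"dz":0,"twist":0}
    - {"dx":0.188,"dy":0.049,"dz":0,"twist":0}
    - {"dx":0.195,"dy":0.049,"dz":0,"twist":0}
    - {"dx":0.195,"dy":0.049,"dz":0,"twist":0}
    - {"dx":0.195,"dy":0.049,"dz":0,"twist":0}

```text
t: 13.18
eef_pos: [0.4659, -0.5107, 0.0183]
ee_rot: [2.24, 1.57, -1.007]
force: [-0.0, 0.8, -0.2]
width: 0.0639
```

>>> jog_arm:
  motion:
    - {"dx":0,"dy":0,"dz":0,"twist":0}
    - {"dx":0,"dy":0,"dz":0,"twist":0}
    - {"dx":0,"dy":0,"dz":0,"twist":0}
    - {"dx":0,"dy":0,"dz":0,"twist":0}
    - {"dx":0,"dy":0,"dz":0,"twist":0}
    - {"dx":0,"dy":0,"dz":0,"twist":0}
    - {"dx":0,"dy":0,"dz":0,"twist":0}
  gripper: 0.0
  newtons: 6

```text
t: 13.77
eef_pos: [0.4658, -0.51, 0.0185]
ee_rot: [2.551, 1.57, -0.696]
force: [-0.2, 1.3, 6.8]
width: 0.0403
```

Width 40.3 mm, so the jaws are on the cap. Starting the arc.

>>> jog_arm:
  motion:
    - {"dx":-0.006,"dy":0.001,"dz":0,"twist":0}
    - {"dx":-0.012,"dy":0.003,"dz":0,"twist":0}
    - {"dx":-0.018,"dy":0.005,"dz":0,"twist":0}
    - {"dx":-0.024,"dy":0.007,"dz":0,"twist":0}
    - {"dx":-0.029,"dy":0.01,"dz":0,"twist":0}
    - {"dx":-0.034,"dy":0.013,"dz":0,"twist":0}
    - {"dx":-0.039,"dy":0.016,"dz":0,"twist":0}
    - {"dx":-0.044,"dy":0.02,"dz":0,"twist":0}
    - {"dx":-0.044,"dy":0.02,"dz":0,"twist":0}

```text
t: 14.52
eef_pos: [0.4637, -0.5311, 0.0629]
ee_rot: [2.414, 1.569, -0.833]
force: [0.2, -0.7, -3.1]
width: 0.0398
```

```bash
python3 - <<'E'
from station import arm
from h import *
s=arm.get_state(); print(s["eef_pos"],s["width"],s["force"],s["moment"])
f=arm.grab_frame("scene")[:,:,::-1]; cv2.imwrite(f"pics/s9.png",cv2.resize(f[220:420,0:220],None,fx=3,fy=3,interpolation=cv2.INTER_CUBIC))
f=arm.grab_frame("wrist")[:,:,::-1]; cv2.imwrite(f"pics/w9.png",f)
E
```

```text
[ 0.46367589 -0.53109449  0.06285945] 0.03984476438515564 [ 0.23200858 -0.72244554 -3.10186908] [ 0.11300139 -0.03740004 -0.0178658 ]
```

View pics/s9.png

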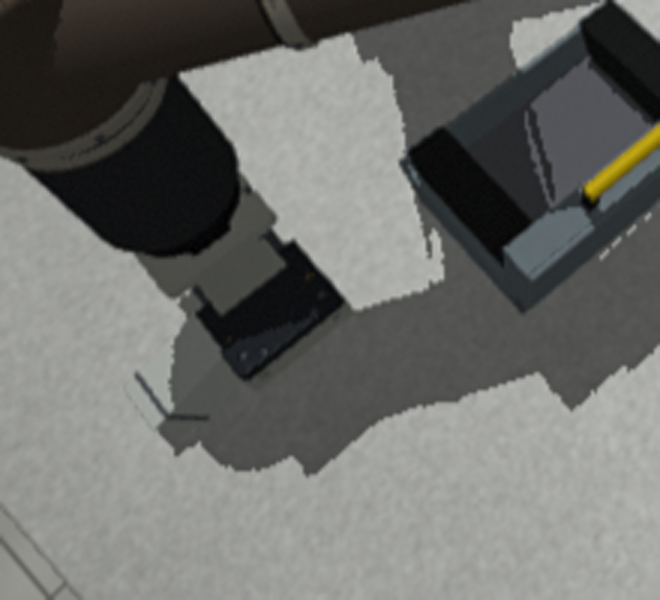

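View pics/w9.png

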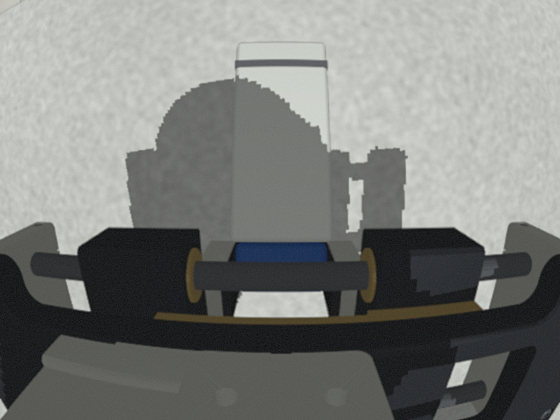

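```bash
python3 - <<'E'
from station import arm
from h import *
s=arm.get_state(); m=arm.camera_model("wrist");R=toolR(s)
g=s["eef_pos"]-R[:,0]*.008
for a in (0,5,10,15,20,24,30):
    p=np.radians(a)
    ax=np.array([*( R[:2,1]*np.cos(p)),-np.sin(p)]); up=np.array([*(R[:2,1]*np.sin(p)),np.cos(p)])
    # grip pt: 111 from foot, 4.5 above axis
    for side in(-.022,.022):
        print(a,wproj(m,g+ax*.111+up*.0175+R[:,2]*side),end=' ')
    print()
E
```

```text
0 (np.float64(222.7), np.float64(12.2)) 0 (np.float64(337.9), np.float64(12.1)) 
5 (np.float64(226.7), np.float64(17.5)) 5 (np.float64(333.9), np.float64(17.4)) 
10 (np.float64(230.3), np.float64(23.9)) 10 (np.float64(330.5), np.float64(23.9)) 
15 (np.float64(233.3), np.float64(31.2)) 15 (np.float64(327.5), np.float64(31.2)) 
20 (np.float64(236.0), np.float64(39.3)) 20 (np.float64(324.8), np.float64(39.3)) 
24 (np.float64(237.9), np.float64(46.2)) 24 (np.float64(322.9), np.float64(46.2)) 
30 (np.float64(240.5), np.float64(57.2)) 30 (np.float64(320.4), np.float64(57.2))
```

The foot edge at row 42 with 89 px width means about 21° of tilt, so it pivots as planned. Continuing the arc.

>>> jog_arm:
  motion:
    - {"dx":-0.004,"dy":0.003,"dz":0,"twist":0}
    - {"dx":-0.009,"dy":0.007,"dz":0,"twist":0}
    - {"dx":-0.014,"dy":0.011,"dz":0,"twist":0}
    - {"dx":-0.018,"dy":0.015,"dz":0,"twist":0}
    - {"dx":-0.022,"dy":0.02,"dz":0,"twist":0}
    - {"dx":-0.025,"dy":0.025,"dz":0,"twist":0}
    - {"dx":-0.029,"dy":0.03,"dz":0,"twist":0}
    - {"dx":-0.032,"dy":0.035,"dz":0,"twist":0}
    - {"dx":-0.035,"dy":0.04,"dz":0,"twist":0}
    - {"dx":-0.037,"dy":0.045,"dz":0,"twist":0}
    - {"dx":-0.04,"dy":0.051,"dz":0,"twist":0}
    - {"dx":-0.041,"dy":0.056,"dz":0,"twist":0}
    - {"dx":-0.041,"dy":0.056,"dz":0,"twist":0}

```text
t: 15.7
eef_pos: [0.4573, -0.5867, 0.1028]
ee_rot: [2.179, 1.57, -1.068]
force: [-0.3, 0.2, -2.6]
width: 0.0402
```

```bash
python3 - <<'E'
from station import arm
from h import *
s=arm.get_state(); print(s["eef_pos"],s["width"],s["force"],s["moment"])
f=arm.grab_frame("scene")[:,:,::-1]; cv2.imwrite(f"pics/s10.png",cv2.resize(f[220:420,0:220],None,fx=3,fy=3,interpolation=cv2.INTER_CUBIC))
m=arm.camera_model("wrist")
f=arm.grab_frame("wrist")[:,:,::-1]; cv2.imwrite(f"pics/w10.png",f)
R=toolR(s)
g=s["eef_pos"]-R[:,0]*.008
for a in (0,30,45,50,55,60,65,70):
    p=np.radians(a)
    ax=np.array([*( R[:2,1]*np.cos(p)),-np.sin(p)]); up=np.array([*(R[:2,1]*np.sin(p)),np.cos(p)])
    print(a,[wproj(m,g+ax*.111+up*.0175+R[:,2]*side) for side in(-.022,.022)],(g+ax*.111-up*.0265)[2])
E
```

```text
[ 0.45733074 -0.58669176  0.10281209] 0.04016242397757013 [-0.31903524  0.21862802 -2.58799707] [0.11166562 0.05975233 0.00331502]
0 [(np.float64(222.2), np.float64(10.4)), (np.float64(337.8), np.float64(10.3))] 0.08431209161595848
30 [(np.float64(240.2), np.float64(56.0)), (np.float64(320.3), np.float64(56.0))] 0.03236241841567086
45 [(np.float64(245.1), np.float64(86.1)), (np.float64(315.5), np.float64(86.1))] 0.013584909202808196
50 [(np.float64(246.4), np.float64(96.8)), (np.float64(314.2), np.float64(96.8))] 0.00874728677305862
55 [(np.float64(247.5), np.float64(107.6)), (np.float64(313.1), np.float64(107.6))] 0.004686439136577666
60 [(np.float64(248.5), np.float64(118.7)), (np.float64(312.1), np.float64(118.6))] 0.0014332717958857964
65 [(np.float64(249.4), np.float64(129.9)), (np.float64(311.3), np.float64(129.8))] -0.0009874566812381937
70 [(np.float64(250.2), np.float64(141.2)), (np.float64(310.5), np.float64(141.2))] -0.0025573230894075615
```

View pics/s10.png

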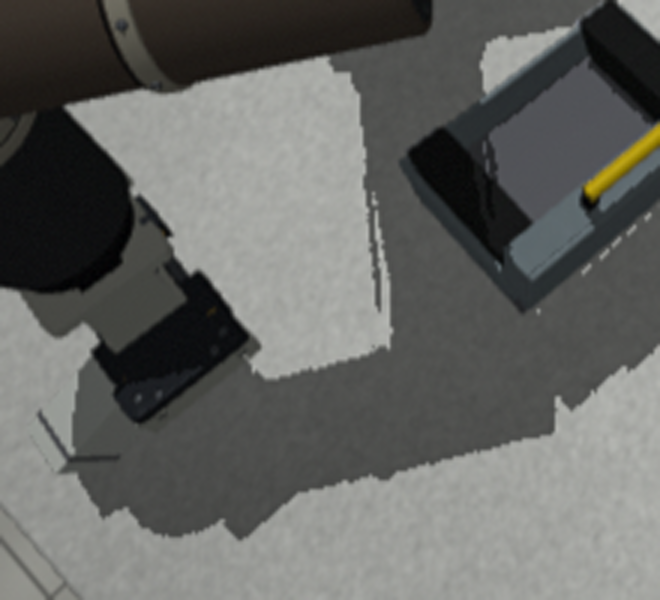

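View pics/w10.png

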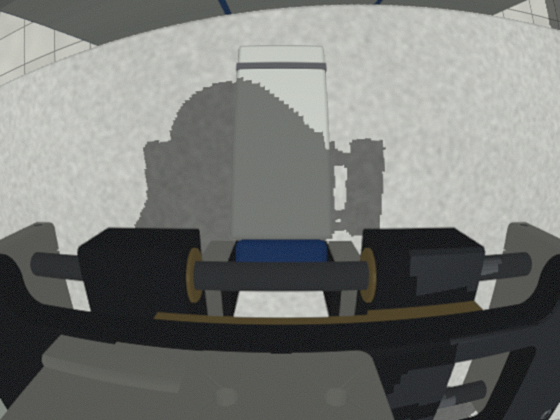

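The vessel stayed at about 24° (foot row 46) because at 6 N pad friction holds it. I'll reduce the grip so gravity swings it down.

>>> jog_arm:
  motion:
    - {"dx":0,"dy":0,"dz":0,"twist":0}
    - {"dx":0,"dy":0,"dz":0,"twist":0}
    - {"dx":0,"dy":0,"dz":0,"twist":0}
    - {"dx":0,"dy":0,"dz":0,"twist":0}
    - {"dx":0,"dy":0,"dz":0,"twist":0}
  newtons: 3

```text
t: 16.22
eef_pos: [0.4576, -0.5853, 0.1029]
ee_rot: [2.562, 1.571, -0.685]
force: [0.5, 0.8, 1.1]
width: 0.0402
```

```bash
python3 - <<'E'
from station import arm
from h import *
s=arm.get_state(); print(s["eef_pos"],s["width"],s["force"],s["moment"])
f=arm.grab_frame("wrist")[:,:,::-1]; cv2.imwrite(f"pics/w11.png",f)
E
```

```text
[ 0.45759378 -0.585349    0.10287455] 0.04020725164333319 [0.52659718 0.76548555 1.08250019] [0.44504967 0.24975533 0.01065941]
```

View pics/w11.png

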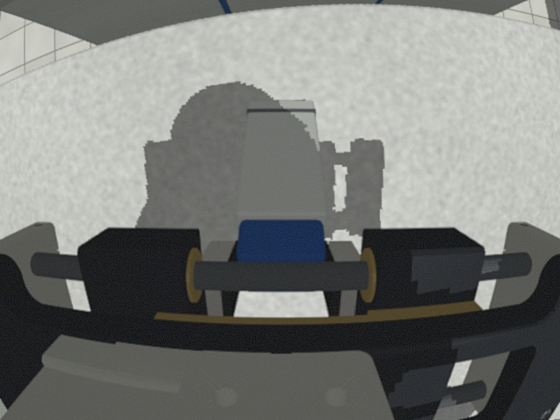

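The foot is now at row 101, about 52°. I'll shift toward the base for reach, set the foot edge on the bench, and finish the arc there.

>>> jog_arm:
  motion:
    - {"dx":0,"dy":0,"dz":0.004,"twist":0}
    - {"dx":0,"dy":0,"dz":0.01,"twist":0}
    - {"dx":0,"dy":0,"dz":0.018,"twist":0}
    - {"dx":0,"dy":0,"dz":0.028,"twist":0}
    - {"dx":0,"dy":0,"dz":0.038,"twist":0}
    - {"dx":0,"dy":0,"dz":0.048,"twist":0}
    - {"dx":0,"dy":0,"dz":0.055,"twist":0}
    - {"dx":0,"dy":0,"dz":0.06,"twist":0}
    - {"dx":0.002,"dy":0,"dz":0.06,"twist":0}
    - {"dx":0.004,"dy":0,"dz":0.06,"twist":0}
    - {"dx":0.006,"dy":0,"dz":0.06,"twist":0}
    - {"dx":0.006,"dy":0,"dz":0.06,"twist":0}

```text
t: 17.27
eef_pos: [0.3958, -0.5778, 0.1021]
ee_rot: [0.011, 1.569, 3.048]
force: [-8.5, 20.9, 37.1]
width: 0.0386
```

```bash
cat > look.py <<'E'
import sys
from station import arm
from h import *
n=sys.argv[1]
s=arm.get_state(); m=arm.camera_model("wrist"); print(s["t"],s["eef_pos"],s["width"],s["force"],s["moment"])
f=arm.grab_frame("wrist")[:,:,::-1]; cv2.imwrite(f"pics/w{n}.png",f)
R=toolR(s); g=s["eef_pos"]-R[:,0]*.008
for a in (40,45,50,55,60,65,70,80,90):
    p=np.radians(a)
    ax=np.array([*( R[:2,1]*np.cos(p)),-np.sin(p)]); up=np.array([*(R[:2,1]*np.sin(p)),np.cos(p)])
    w=[wproj(m,g+ax*l+up*.0175+R[:,2]*.022) for l in(.111,.013)]
    print(a,[tuple(map(float,q)) for q in w],(g+ax*.111-up*.0265)[2].round(4))
E
python3 look.py 12
```

```text
17.2667 [ 0.39582296 -0.57777376  0.10212058] 0.03860651278332115 [-8.53534997 20.93921185 37.07277931] [7.43767447 3.04754853 0.25061529]
40 [(316.9, 76.9), (330.5, 229.1)] 0.0185
45 [(315.5, 87.2), (330.0, 227.0)] 0.0129
50 [(314.2, 97.8), (329.4, 225.3)] 0.0081
55 [(313.1, 108.6), (328.8, 224.0)] 0.004
60 [(312.1, 119.6), (328.2, 223.1)] 0.0007
65 [(311.3, 130.8), (327.6, 222.6)] -0.0017
70 [(310.5, 142.1), (327.0, 222.4)] -0.0032
80 [(309.2, 165.0), (325.9, 223.1)] -0.0038
90 [(308.3, 188.4), (324.9, 225.0)] -0.0009
```

View pics/w12.png

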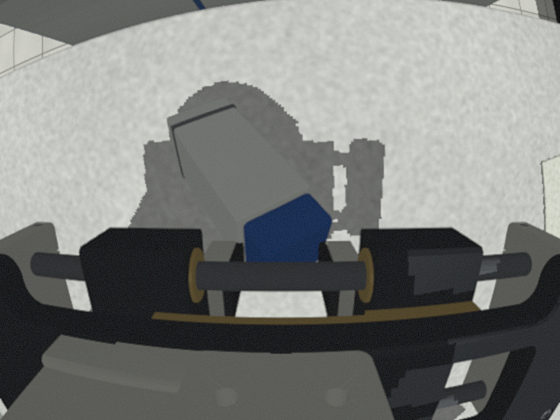

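The wrist view shows the vessel foot dragged sideways on the bench and yawed in the jaws, with 37 N upward. I'll lift to relieve that straight away.

>>> jog_arm:
  motion:
    - {"dx":-0.004,"dy":0,"dz":0,"twist":0}
    - {"dx":-0.008,"dy":0,"dz":0,"twist":0}
    - {"dx":-0.012,"dy":0,"dz":0,"twist":0}
    - {"dx":-0.012,"dy":0,"dz":0,"twist":0}

```text
t: 17.65
eef_pos: [0.3972, -0.5794, 0.1096]
ee_rot: [1.888, 1.57, -1.359]
force: [-3.4, 2.4, 4.2]
width: 0.0288
```

```bash
python3 look.py 13; python3 - <<'E'
from station import arm
import cv2
f=arm.grab_frame("scene")[:,:,::-1]; cv2.imwrite(f"pics/s13.png",cv2.resize(f[220:420,0:220],None,fx=3,fy=3,interpolation=cv2.INTER_CUBIC))
E
```

```text
17.65 [ 0.39718087 -0.57940387  0.10964134] 0.028819355046830777 [-3.35570089  2.41274019  4.15816395] [ 1.07672374  0.98513358 -0.07348847]
40 [(317.1, 76.9), (330.6, 228.9)] 0.026
45 [(315.7, 87.3), (330.0, 226.9)] 0.0204
50 [(314.5, 97.8), (329.4, 225.2)] 0.0156
55 [(313.3, 108.6), (328.8, 223.9)] 0.0115
60 [(312.4, 119.6), (328.2, 223.0)] 0.0083
65 [(311.5, 130.8), (327.6, 222.5)] 0.0058
70 [(310.7, 142.1), (327.1, 222.3)] 0.0043
80 [(309.5, 165.1), (326.0, 223.0)] 0.0037
90 [(308.6, 188.4), (324.9, 225.0)] 0.0066
```

View pics/w13.png

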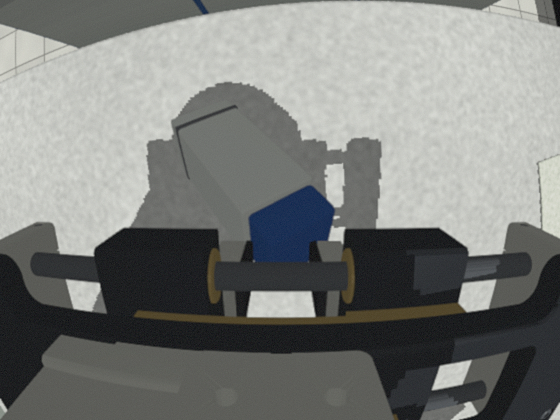

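View pics/s13.png

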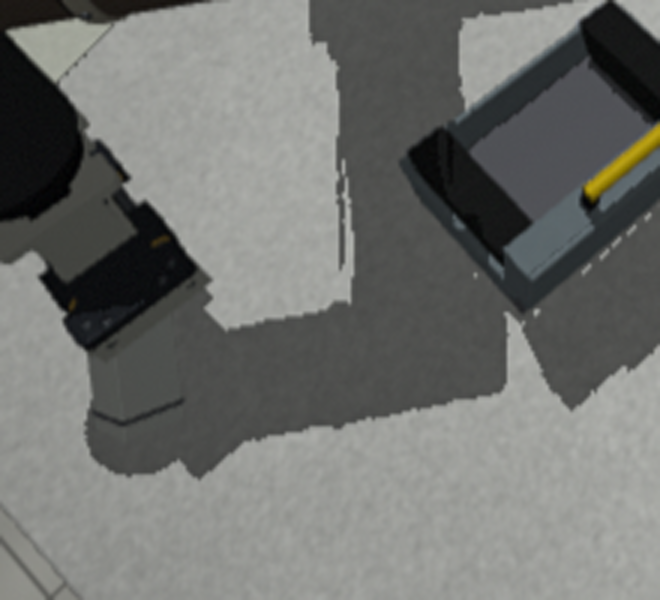

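The cap is half squeezed out of the jaws (width 29 mm). It can only fall back onto its side, so I'll release it, rise and re-measure.

>>> jog_arm:
  motion:
    - {"dx":0,"dy":0,"dz":0,"twist":0}
    - {"dx":0,"dy":0,"dz":0,"twist":0}
    - {"dx":0,"dy":0,"dz":0,"twist":0}
    - {"dx":0,"dy":0,"dz":0,"twist":0}
    - {"dx":-0.02,"dy":0,"dz":0,"twist":0}
    - {"dx":-0.05,"dy":0,"dz":0,"twist":0}
    - {"dx":-0.08,"dy":-0.03,"dz":0,"twist":0}
    - {"dx":-0.1,"dy":-0.06,"dz":0,"twist":0}
    - {"dx":-0.12,"dy":-0.08,"dz":0,"twist":0}
    - {"dx":-0.12,"dy":-0.08,"dz":0,"twist":0}
    - {"dx":-0.12,"dy":-0.08,"dz":0,"twist":0}
  gripper: 0.085

```text
t: 18.67
eef_pos: [0.4075, -0.4994, 0.2306]
ee_rot: [2.635, 1.567, -0.61]
force: [0.3, -0.9, -0.8]
width: 0.0846
```

```bash
python3 look.py 14|head -1; python3 - <<'E'
from station import arm
import cv2
f=arm.grab_frame("scene")[:,:,::-1]; cv2.imwrite(f"pics/s14.png",cv2.resize(f[220:420,0:220],None,fx=3,fy=3,interpolation=cv2.INTER_CUBIC))
E
```

```text
18.6667 [ 0.40745593 -0.49935506  0.23056394] 0.08460412948301123 [ 0.32503687 -0.8566022  -0.79040069] [0.05286036 0.12554219 0.03891184]
```

View pics/w14.png

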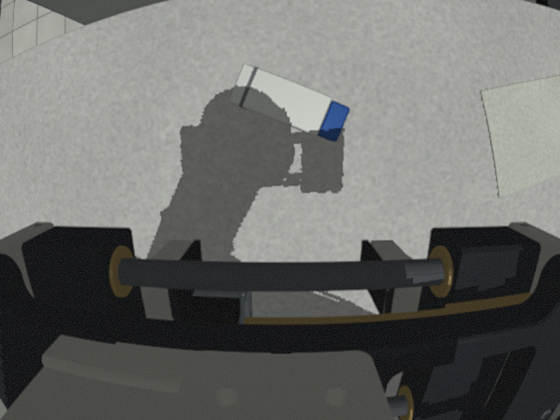

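View pics/s14.png

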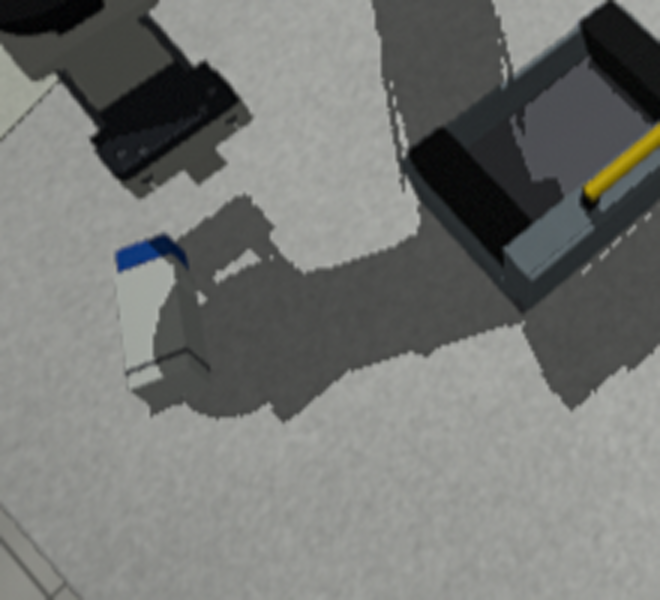

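The vessel lies flat and free again, cap turned towards the robot. Measuring its pose from the enlarged view.

```bash
python3 - <<'E'
import cv2
f=cv2.imread("pics/w14.png"); cv2.imwrite("pics/w14c.png",cv2.resize(f[50:155,220:365],None,fx=5,fy=5,interpolation=cv2.INTER_CUBIC))
E
```

```text
(no output)
```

View pics/w14c.png

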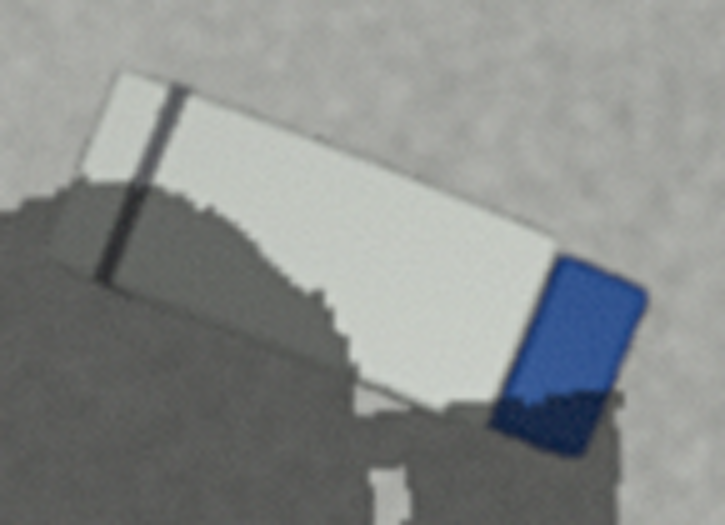

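```bash
python3 - <<'E'
from station import arm
from h import *
from scipy.optimize import least_squares
m=arm.camera_model("wrist"); s=arm.get_state()
px=[(120,70),(560,243),(648,298),(583,458),(490,428),(52,250)]
px=np.array([((u+.5)/5-.5+220,(v+.5)/5-.5+50) for u,v in px])
# local: along axis from foot, lateral, z
L=np.array([[0,1,44],[98,1,44],[120,1,42],[120,-1,42],[98,-1,42],[0,-1,44]],float)/1000; L[:,1]*=[22,22,20,20,20,22]
def res(p,sg=1):
    a=np.array([np.cos(p[2]),np.sin(p[2]),0]);b=np.array([-a[1],a[0],0])*SG
    return np.concatenate([np.array(wproj(m,np.array([p[0],p[1],0])+a*l[0]+b*l[1]+[0,0,l[2]]))-q for l,q in zip(L,px)])
for SG in(1,-1):
  for y0 in(0,1.5,3,4.5):
    r=least_squares(res,[.43,-.6,y0]); print(SG,r.cost,r.x,np.abs(r.fun).max())
E
```

```text
1 74419.36500000002 [ 0.43 -0.6   0.  ] 208.39999999999998
1 27915.770000000004 [ 0.43 -0.6   1.5 ] 102.39999999999998
1 2006.9950000000001 [ 0.43 -0.6   3.  ] 26.5
1 45114.055 [ 0.43 -0.6   4.5 ] 150.5
-1 70625.83499999999 [ 0.43 -0.6   0.  ] 212.6
-1 30032.51 [ 0.43 -0.6   1.5 ] 115.39999999999998
-1 6220.684999999997 [ 0.43 -0.6   3.  ] 57.29999999999998
-1 43451.655 [ 0.43 -0.6   4.5 ] 153.0
```

```bash
sed -i 's/return (round(K\[0,2\]+r\*np.cos(ph),1),round(K\[1,2\]+r\*np.sin(ph),1))/return (K[0,2]+r*np.cos(ph),K[1,2]+r*np.sin(ph))/' h.py; cat > fit.py <<'E'
from station import arm
from h import *
from scipy.optimize import least_squares
m=arm.camera_model("wrist"); s=arm.get_state()
px=[(120,70),(560,243),(648,298),(583,458),(490,428),(52,250)]
px=np.array([((u+.5)/5-.5+220,(v+.5)/5-.5+50) for u,v in px])
L=np.array([[0,1,44],[98,1,44],[120,1,42],[120,-1,42],[98,-1,42],[0,-1,44]],float)/1000; L[:,1]*=[22,22,20,20,20,22]
for SG in (1,-1):
    def res(p):
        a=np.array([np.cos(p[2]),np.sin(p[2]),0]);b=np.array([-a[1],a[0],0])*SG
        return np.concatenate([np.array(wproj(m,np.array([p[0],p[1],0])+a*l[0]+b*l[1]+[0,0,l[2]]))-q for l,q in zip(L,px)])
    r=least_squares(res,[.43,-.6,3]); print(SG,r.cost,r.x,r.fun.round(1))
    a=np.array([np.cos(r.x[2]),np.sin(r.x[2]),0]); g=np.array([r.x[0],r.x[1],.0])+a*.1085
    print("grip",g,"axis",a); print(delta(s,[g[0],g[1],.016],r.x[2]+np.pi/2), delta(s,[g[0],g[1],.11],None))
E
python3 fit.py
```

```text
1 13.527698024998486 [ 0.44002041 -0.61720134  2.64748502] [-0.2 -1.9  1.4 -0.6  2.1 -0.9  0.2  2.2 -0.6 -0.3 -2.9  1.5]
grip [ 0.34449785 -0.56574563  0.        ] axis [-0.88039226  0.47424621  0.        ]
(array([0.2119, 0.0723, 0.0545]), np.float64(-67.72751478527748)) (array([0.1179, 0.0723, 0.0545]), None)
-1 4560.001845941635 [ 0.4393246  -0.61827597  2.64587046] [-16.   36.3 -14.7  37.6 -12.3  33.2  15.7 -33.8  14.9 -36.6  14.  -38.9]
grip [ 0.34388524 -0.56666609  0.        ] axis [-0.87962541  0.47566704  0.        ]
(array([0.2119, 0.0733, 0.055 ]), np.float64(-67.63500719053125)) (array([0.1179, 0.0733, 0.055 ]), None)
```

>>> jog_arm:
  motion:
    - {"dx":0,"dy":0.005,"dz":0.01,"twist":-7}
    - {"dx":0,"dy":0.01,"dz":0.02,"twist":-14}
    - {"dx":0,"dy":0.015,"dz":0.03,"twist":-21}
    - {"dx":0,"dy":0.02,"dz":0.04,"twist":-28}
    - {"dx":0,"dy":0.025,"dz":0.05,"twist":-35}
    - {"dx":0,"dy":0.03,"dz":0.06,"twist":-42}
    - {"dx":0,"dy":0.035,"dz":0.07,"twist":-49}
    - {"dx":0,"dy":0.04,"dz":0.08,"twist":-56}
    - {"dx":0,"dy":0.045,"dz":0.09,"twist":-63}
    - {"dx":0,"dy":0.052,"dz":0.103,"twist":-67.7}
    - {"dx":0,"dy":0.052,"dz":0.103,"twist":-67.7}
    - {"dx":0,"dy":0.052,"dz":0.103,"twist":-67.7}
    - {"dx":0,"dy":0.052,"dz":0.103,"twist":-67.7}
  gripper: 0.064
  newtons: 6

```text
t: 19.85
eef_pos: [0.2981, -0.5407, 0.2274]
ee_rot: [-1.89, 1.569, 2.325]
force: [0.3, -0.3, 0.9]
width: 0.0636
```

```bash
python3 look.py 15|head -1; python3 - <<'E'
import cv2
from station import arm
print(arm.get_state()["q"])
f=cv2.imread("pics/w15.png"); cv2.imwrite("pics/w15c.png",cv2.resize(f[40:240,180:380],None,fx=3,fy=3,interpolation=cv2.INTER_CUBIC))
E
```

```text
19.85 [ 0.29807221 -0.54073388  0.22743944] 0.06356845779896296 [ 0.30810147 -0.27879712  0.9010403 ] [-0.05865386  0.09994415 -0.02073061]
[-7.50691576e-01  2.72092202e-01 -1.34989956e-01 -9.99498910e-05
 -1.16492903e+00  1.82486673e+00]
```

View pics/w15c.png

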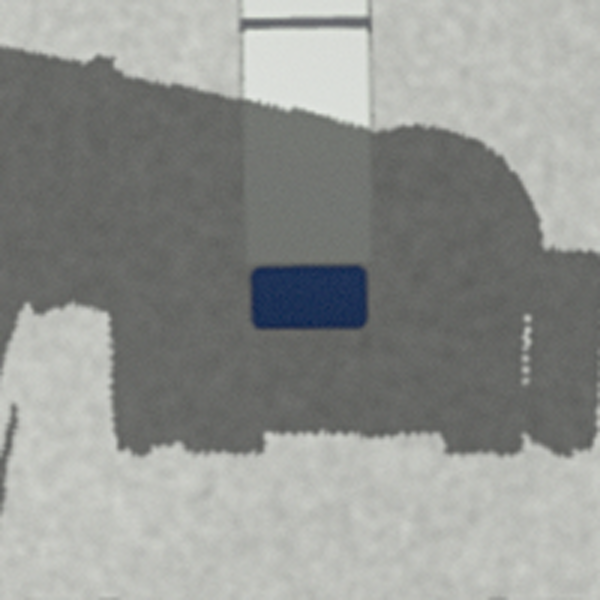

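The vessel is well aligned. The cap spans crop columns 251–368 and rows 264–329. Working out the offset.

```bash
python3 - <<'E'
from station import arm
from h import *
m=arm.camera_model("wrist"); s=arm.get_state();R=toolR(s)
for p in [(251,264),(368,264),(251,329),(368,329),(241,22),(370,20)]:
    w=wray(m,p[0]/3-.33+180,p[1]/3-.33+40,.042 if p[1]>100 else .044); print(w.round(4),(R.T@(w-s["eef_pos"])).round(4))
E
```

```text
[ 0.3656 -0.5548  0.042 ] [ 0.1856  0.0661 -0.0195]
[ 0.3468 -0.5897  0.042 ] [0.1856 0.0662 0.0202]
[ 0.3461 -0.5441  0.042 ] [ 0.1856  0.0439 -0.0196]
[ 0.3271 -0.5792  0.042 ] [0.1856 0.0439 0.0203]
[ 0.4412 -0.5921  0.044 ] [ 0.1835  0.1503 -0.0227]
[ 0.4211 -0.6306  0.044 ] [0.1835 0.151  0.0207]
```

>>> jog_arm:
  motion:
    - {"dx":0.03,"dy":0.03,"dz":0,"twist":0}
    - {"dx":0.06,"dy":0.055,"dz":0,"twist":0}
    - {"dx":0.09,"dy":0.055,"dz":0,"twist":0}
    - {"dx":0.12,"dy":0.055,"dz":0,"twist":0}
    - {"dx":0.15,"dy":0.055,"dz":0,"twist":0}
    - {"dx":0.18,"dy":0.055,"dz":0,"twist":0}
    - {"dx":0.2,"dy":0.055,"dz":0,"twist":0}
    - {"dx":0.211,"dy":0.055,"dz":0,"twist":0}
    - {"dx":0.211,"dy":0.055,"dz":0,"twist":0}
    - {"dx":0.211,"dy":0.055,"dz":0,"twist":0}

```text
t: 20.73
eef_pos: [0.3471, -0.5667, 0.0176]
ee_rot: [-1.24, 1.57, 2.978]
force: [-0.6, -0.4, 0.4]
width: 0.0638
```

>>> jog_arm:
  motion:
    - {"dx":0,"dy":0,"dz":0,"twist":0}
    - {"dx":0,"dy":0,"dz":0,"twist":0}
    - {"dx":0,"dy":0,"dz":0,"twist":0}
    - {"dx":0,"dy":0,"dz":0,"twist":0}
    - {"dx":0,"dy":0,"dz":0,"twist":0}
    - {"dx":0,"dy":0,"dz":0,"twist":0}
    - {"dx":0,"dy":0,"dz":0,"twist":0}
  gripper: 0.0
  newtons: 7

```text
t: 21.32
eef_pos: [0.347, -0.5671, 0.0187]
ee_rot: [1.085, 1.569, -0.981]
force: [-0.2, 1.3, 7.0]
width: 0.0401
```

>>> jog_arm:
  motion:
    - {"dx":-0.01,"dy":0,"dz":0,"twist":0}
    - {"dx":-0.025,"dy":0,"dz":0,"twist":0}
    - {"dx":-0.04,"dy":0,"dz":0,"twist":0}
    - {"dx":-0.055,"dy":0,"dz":0,"twist":0}
    - {"dx":-0.07,"dy":0,"dz":0,"twist":0}
    - {"dx":-0.085,"dy":0,"dz":0,"twist":0}
    - {"dx":-0.098,"dy":0,"dz":0,"twist":0}
    - {"dx":-0.102,"dy":0,"dz":0,"twist":0}
    - {"dx":-0.102,"dy":0,"dz":0,"twist":0}
    - {"dx":-0.102,"dy":0,"dz":0,"twist":0}

```text
t: 22.15
eef_pos: [0.3464, -0.566, 0.119]
ee_rot: [-2.389, 1.57, 1.829]
force: [-0.8, -0.3, -3.7]
width: 0.0398
```

```bash
python3 look.py 16
```

```text
22.15 [ 0.34642495 -0.56604992  0.11901443] 0.03982144914319164 [-0.77343961 -0.32628352 -3.67848845] [ 0.01724798  0.34914989 -0.00998525]
40 [(320.2206707229976, 78.67594948891201), (334.53356510771937, 231.34313161390702)] 0.0354
45 [(318.6877767405182, 88.92538954861409), (333.91856774508545, 229.2692076695322)] 0.0298
50 [(317.32958456761213, 99.44354843322519), (333.29124337531977, 227.57277912955405)] 0.0249
55 [(316.126720462526, 110.19186813962608), (332.65813343155986, 226.255750439576)] 0.0209
60 [(315.0628895755663, 121.13791220612596), (332.0252750584376, 225.31586435373197)] 0.0176
65 [(314.1243559053644, 132.25413467137656), (331.39815954255636, 224.74724565145024)] 0.0152
70 [(313.2995262544699, 143.51692241751664), (330.7817153227329, 224.54094051577584)] 0.0136
80 [(311.9533815199195, 166.40304193539885), (329.59777434507754, 225.16711511697054)] 0.0131
90 [(310.96340193501567, 189.66098561093875), (328.5020958456386, 227.0797390826578)] 0.016
```

View pics/w16.png

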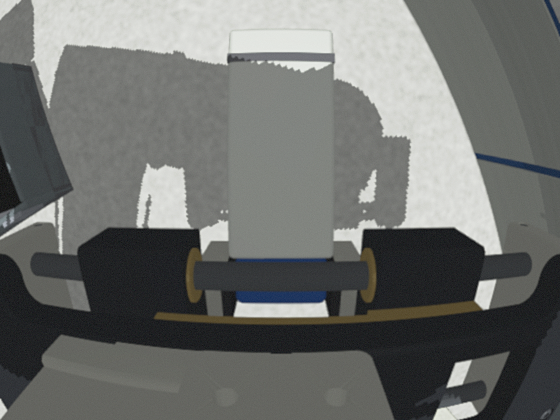

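It is lifted clear and held at about 14° by 7 N. Easing the grip now so it swings in the air.

>>> jog_arm:
  motion:
    - {"dx":0,"dy":0,"dz":0,"twist":0}
    - {"dx":0,"dy":0,"dz":0,"twist":0}
    - {"dx":0,"dy":0,"dz":0,"twist":0}
    - {"dx":0,"dy":0,"dz":0,"twist":0}
    - {"dx":0,"dy":0,"dz":0,"twist":0}
  newtons: 3.5

```text
t: 22.62
eef_pos: [0.3466, -0.5665, 0.1193]
ee_rot: [-1.901, 1.57, 2.317]
force: [-0.1, -0.2, -2.7]
width: 0.0398
```

```bash
python3 look.py 17|head -1
```

```text
22.6167 [ 0.34658772 -0.5665039   0.11927954] 0.03979320988651769 [-0.07699195 -0.16337626 -2.65106313] [-0.05282065  0.16334761 -0.02664476]
```

View pics/w17.png

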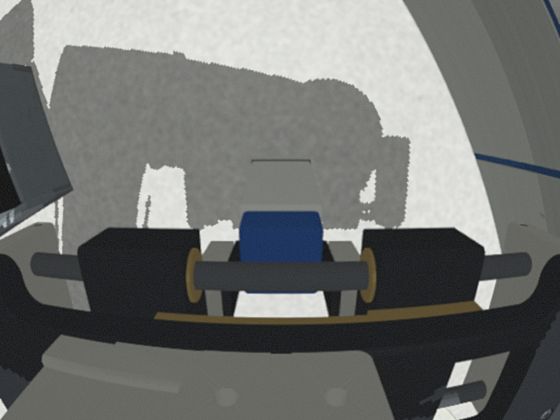

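It swung to about 76° with the cap well held (foot row 157). Lowering the foot edge to the bench to finish standing it up.

>>> jog_arm:
  motion:
    - {"dx":0.003,"dy":0,"dz":0,"twist":0}
    - {"dx":0.006,"dy":0,"dz":0,"twist":0}
    - {"dx":0.009,"dy":0,"dz":0,"twist":0}
    - {"dx":0.011,"dy":0,"dz":0,"twist":0}
    - {"dx":0.011,"dy":0,"dz":0,"twist":0}
    - {"dx":0.011,"dy":0,"dz":0,"twist":0}

```text
t: 23.17
eef_pos: [0.3484, -0.5682, 0.1109]
ee_rot: [1.172, 1.565, -0.892]
force: [1.8, 0.6, 8.4]
width: 0.0403
```

```bash
python3 look.py 18|head -1;python3 - <<'E'
from station import arm
import cv2
f=arm.grab_frame("scene")[:,:,::-1]; cv2.imwrite(f"pics/s18.png",cv2.resize(f[200:420,0:220],None,fx=2.7,fy=2.7,interpolation=cv2.INTER_CUBIC))
E
```

```text
23.1667 [ 0.34835953 -0.56815414  0.11089038] 0.040310086773159975 [1.7539373  0.55152295 8.40596235] [ 0.27074877 -0.56119094  0.04728654]
```

View pics/s18.png

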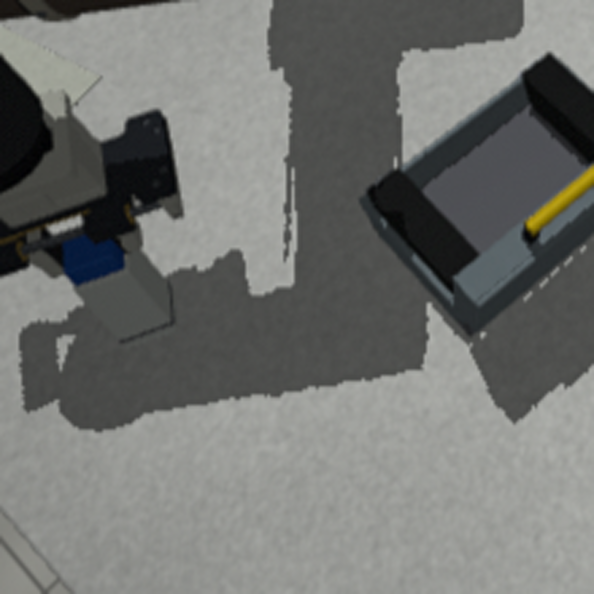

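View pics/w18.png

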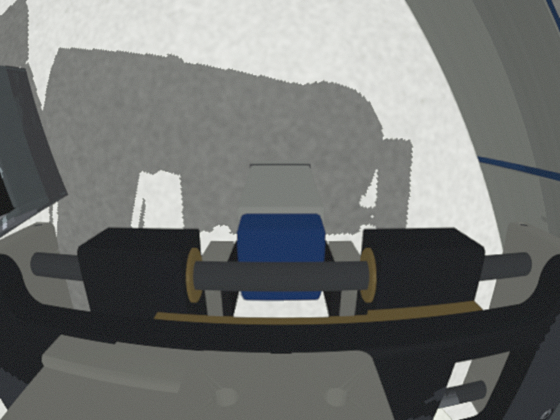

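The foot edge has touched (8 N, foot row 163, about 78°). Easing 1 mm and moving over the edge.

>>> jog_arm:
  motion:
    - {"dx":-0.002,"dy":0.002,"dz":0,"twist":0}
    - {"dx":-0.002,"dy":0.005,"dz":0,"twist":0}
    - {"dx":-0.002,"dy":0.008,"dz":0,"twist":0}
    - {"dx":-0.002,"dy":0.011,"dz":0,"twist":0}
    - {"dx":-0.0015,"dy":0.014,"dz":0,"twist":0}
    - {"dx":-0.001,"dy":0.017,"dz":0,"twist":0}
    - {"dx":-0.001,"dy":0.017,"dz":0,"twist":0}

```text
t: 23.85
eef_pos: [0.3618, -0.5748, 0.1096]
ee_rot: [-1.38, 1.57, 2.838]
force: [-1.1, 1.2, 4.9]
width: 0.0401
```

```bash
python3 look.py 19
```

```text
23.85 [ 0.361801   -0.57484957  0.10955227] 0.040069069249302085 [-1.13459952  1.15514687  4.89737652] [0.40803493 0.60198209 0.01902501]
40 [(320.1768202644671, 78.69890653396166), (334.57980313755456, 231.40442310350903)] 0.0259
45 [(318.6334391750705, 88.94562122761607), (333.96089336309495, 229.3292804439534)] 0.0203
50 [(317.26605828657785, 99.46139435768188), (333.3296360696854, 227.63154521852368)] 0.0155
55 [(316.055194407948, 110.20761156407423), (332.6926092250404, 226.3131435408231)] 0.0114
60 [(314.9844598035718, 121.15179054816426), (332.0558839563987, 225.37183837611227)] 0.0082
65 [(314.0400394923065, 132.2663477693343), (331.4249827443756, 224.8017729447243)] 0.0058
70 [(313.21027304338236, 143.52763905618275), (330.8048623090983, 224.59400992227805)] 0.0042
80 [(311.8568838218784, 166.41117270065035), (329.6139958061583, 225.21729120585573)] 0.0036
90 [(310.8628766362625, 189.66694447600656), (328.5120968262271, 227.12712571656158)] 0.0066
```

View pics/w19.png

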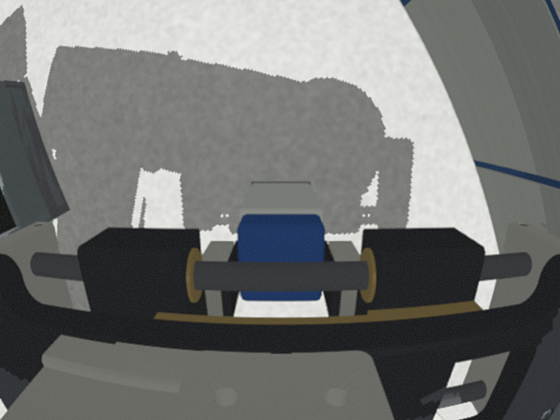

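The foot is at row 183, about 87°. A small further nudge, then I'll open so it settles flat on its foot.

>>> jog_arm:
  motion:
    - {"dx":0,"dy":0.002,"dz":0,"twist":0}
    - {"dx":0.0005,"dy":0.005,"dz":0,"twist":0}
    - {"dx":0.0005,"dy":0.005,"dz":0,"twist":0}
    - {"dx":0.0005,"dy":0.005,"dz":0,"twist":0}

```text
t: 24.23
eef_pos: [0.3659, -0.5774, 0.1105]
ee_rot: [0.014, 1.57, -2.051]
force: [-1.6, 4.2, 12.1]
width: 0.04
```

>>> jog_arm:
  motion:
    - {"dx":0,"dy":0,"dz":0,"twist":0}
    - {"dx":0,"dy":0,"dz":0,"twist":0}
    - {"dx":0,"dy":0,"dz":0,"twist":0}
    - {"dx":0,"dy":0,"dz":0,"twist":0}
    - {"dx":0,"dy":0,"dz":0,"twist":0}
  gripper: 0.055

```text
t: 24.65
eef_pos: [0.3659, -0.5775, 0.1099]
ee_rot: [0.307, 1.57, -1.758]
force: [-2.0, 0.7, 7.4]
width: 0.055
```

```bash
python3 look.py 20|head -1;python3 - <<'E'
from station import arm
import cv2
f=arm.grab_frame("scene")[:,:,::-1]; cv2.imwrite(f"pics/s20.png",cv2.resize(f[200:420,0:220],None,fx=2.7,fy=2.7,interpolation=cv2.INTER_CUBIC))
E
```

```text
24.65 [ 0.36588203 -0.57753913  0.10987852] 0.054975364472367366 [-2.03496244  0.73493404  7.3514878 ] [0.31632445 0.86317878 0.05353387]
```

View pics/w20.png

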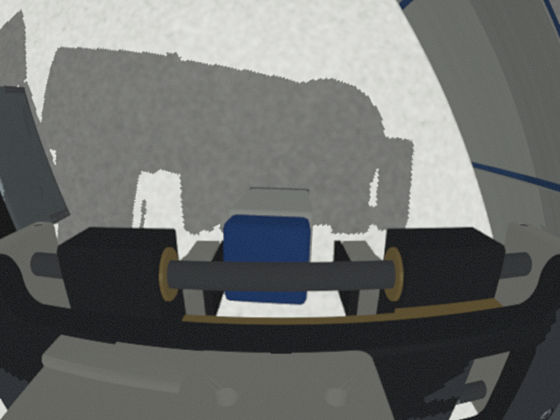

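View pics/s20.png

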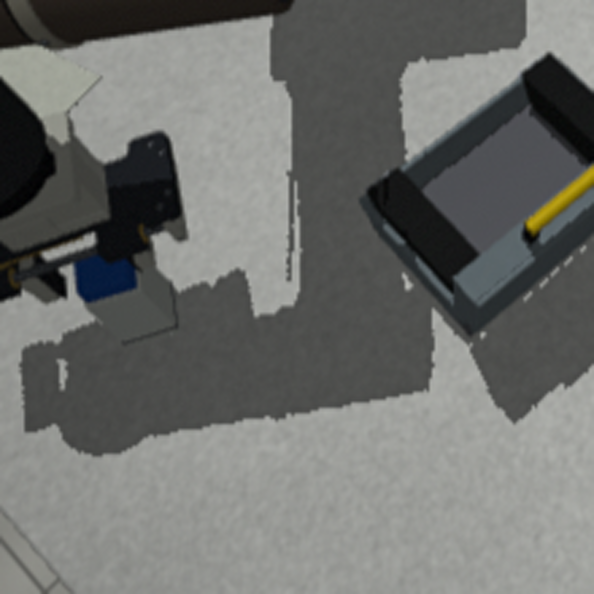

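The vessel stands nearly upright in the open jaws. The remaining 7 N is probably a fingertip on the cap's shoulder ledge, which sits at 98 mm against 99 mm for the tips. Rising clear and looking.

>>> jog_arm:
  motion:
    - {"dx":-0.003,"dy":0,"dz":0,"twist":0}
    - {"dx":-0.005,"dy":0,"dz":0,"twist":0}
    - {"dx":-0.005,"dy":0,"dz":0,"twist":0}
    - {"dx":-0.005,"dy":0,"dz":0,"twist":0}

```text
t: 25.08
eef_pos: [0.366, -0.5769, 0.1137]
ee_rot: [-2.214, 1.57, 2.004]
force: [1.0, 1.1, 0.9]
width: 0.055
```

```bash
python3 look.py 21|head -1;python3 - <<'E'
from station import arm
import cv2
f=arm.grab_frame("top")[:,:,::-1]; cv2.imwrite(f"pics/t21.png",f)
E
```

```text
25.0833 [ 0.36603543 -0.57691083  0.11374457] 0.055013489606543446 [0.96670008 1.11012738 0.93275634] [-0.03164129  0.14079304 -0.02133348]
```

View pics/w21.png

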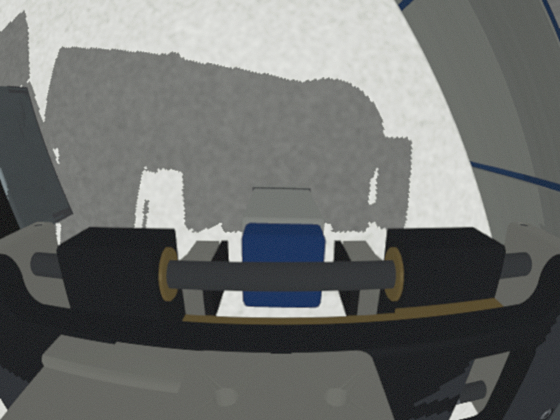

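View pics/t21.png

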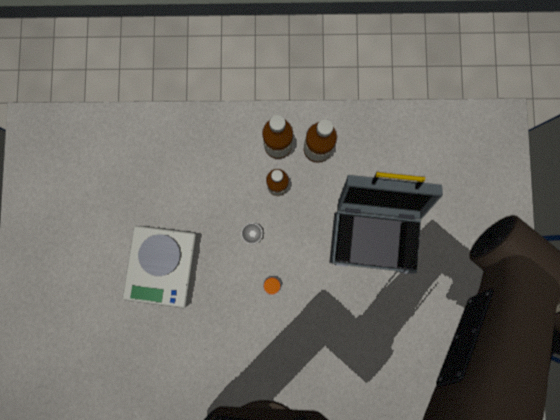

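```bash
python3 - <<'E'
from station import arm
from h import *
m=arm.camera_model("wrist"); s=arm.get_state();R=toolR(s)
for p,z in [((243,224),.12),((326,224),.12),((245,305),.12),((322,305),.12),((253,188),0),((310,188),0)]:
    w=wray(m,*p,z); print(w.round(4),(R.T@(w-s["eef_pos"])).round(4))
E
```

```text
[ 0.3949 -0.5709  0.12  ] [-0.0064  0.0226 -0.019 ]
[ 0.3769 -0.6043  0.12  ] [-0.0064  0.0226  0.019 ]
[ 0.3575 -0.5499  0.12  ] [-0.0063 -0.0203 -0.0197]
[ 0.339 -0.584  0.12 ] [-0.0064 -0.0203  0.0191]
[ 0.3925 -0.5633  0.    ] [ 0.1136  0.0169 -0.0245]
[ 0.3703 -0.6044  0.    ] [0.1136 0.0169 0.0222]
```

The vessel stands free, centred in the jaws within 1 mm. Going lower to take a firm hold on the body.

>>> jog_arm:
  motion:
    - {"dx":0.005,"dy":0.0005,"dz":0,"twist":0}
    - {"dx":0.012,"dy":0.001,"dz":0,"twist":0}
    - {"dx":0.02,"dy":0.001,"dz":0,"twist":0}
    - {"dx":0.028,"dy":0.001,"dz":0,"twist":0}
    - {"dx":0.028,"dy":0.001,"dz":0,"twist":0}
    - {"dx":0.028,"dy":0.001,"dz":0,"twist":0}

```text
t: 25.68
eef_pos: [0.3665, -0.5771, 0.0849]
ee_rot: [-1.814, 1.569, 2.404]
force: [-0.3, 0.7, 0.8]
width: 0.055
```

>>> jog_arm:
  motion:
    - {"dx":0,"dy":0,"dz":0,"twist":0}
    - {"dx":0,"dy":0,"dz":0,"twist":0}
    - {"dx":0,"dy":0,"dz":0,"twist":0}
    - {"dx":0,"dy":0,"dz":0,"twist":0}
    - {"dx":0,"dy":0,"dz":0,"twist":0}
    - {"dx":0,"dy":0,"dz":0,"twist":0}
  gripper: 0.0
  newtons: 20

```text
t: 26.18
eef_pos: [0.3671, -0.5777, 0.0865]
ee_rot: [1.243, 1.57, -0.822]
force: [0.7, 0.1, 0.4]
width: 0.0437
```

>>> jog_arm:
  motion:
    - {"dx":-0.01,"dy":0,"dz":0,"twist":0}
    - {"dx":-0.03,"dy":0,"dz":0,"twist":0}
    - {"dx":-0.06,"dy":0,"dz":0,"twist":0}
    - {"dx":-0.09,"dy":0,"dz":0,"twist":0}
    - {"dx":-0.12,"dy":0,"dz":0,"twist":0}
    - {"dx":-0.14,"dy":0,"dz":0,"twist":0}
    - {"dx":-0.15,"dy":0,"dz":0,"twist":0}
    - {"dx":-0.15,"dy":0,"dz":0,"twist":0}
    - {"dx":-0.15,"dy":0,"dz":0,"twist":0}

```text
t: 26.93
eef_pos: [0.3667, -0.577, 0.2354]
ee_rot: [-2.672, 1.57, 1.545]
force: [-0.4, 0.2, -4.1]
width: 0.0441
```

```bash
python3 look.py 22|head -1;python3 - <<'E'
from station import arm
from h import *
s=arm.get_state(); print(toolR(s).round(3),s["q"])
f=arm.grab_frame("scene")[:,:,::-1]; cv2.imwrite(f"pics/s22.png",f)
E
```

```text
26.9333 [ 0.36672267 -0.57695625  0.23536582] 0.0440885452922001 [-0.35169383  0.21804077 -4.10586637] [-0.00498516  0.19002883  0.0502825 ]
[[-0.001  0.88  -0.475]
 [ 0.002 -0.475 -0.88 ]
 [-1.    -0.002 -0.001]] [-7.20639305e-01  3.75503010e-01  2.99185822e-02 -9.60383819e-04
 -1.22776453e+00  1.79668868e+00]
```

View pics/s22.png

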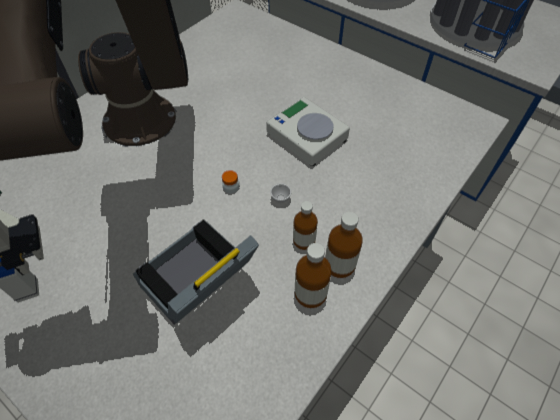

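View pics/w22.png

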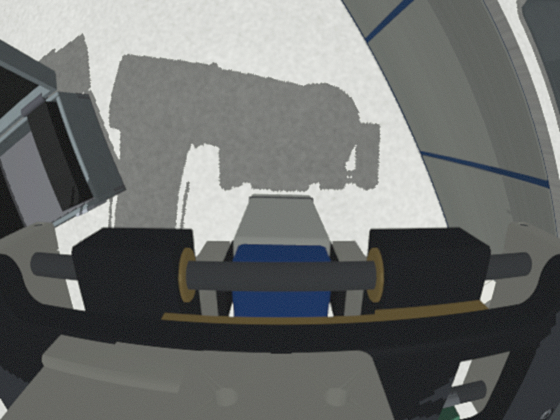

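The vessel is held upright and clear, foot about 0.15 m up. Carrying it over towards the pan with no twist needed.

>>> jog_arm:
  motion:
    - {"dx":-0.01,"dy":-0.004,"dz":-0.01,"twist":0}
    - {"dx":-0.02,"dy":-0.01,"dz":-0.03,"twist":0}
    - {"dx":-0.02,"dy":-0.02,"dz":-0.058,"twist":0}
    - {"dx":-0.02,"dy":-0.03,"dz":-0.087,"twist":0}
    - {"dx":-0.02,"dy":-0.04,"dz":-0.115,"twist":0}
    - {"dx":-0.02,"dy":-0.05,"dz":-0.144,"twist":0}
    - {"dx":-0.02,"dy":-0.06,"dz":-0.173,"twist":0}
    - {"dx":-0.02,"dy":-0.07,"dz":-0.202,"twist":0}
    - {"dx":-0.02,"dy":-0.08,"dz":-0.231,"twist":0}
    - {"dx":-0.02,"dy":-0.09,"dz":-0.259,"twist":0}
    - {"dx":-0.02,"dy":-0.1,"dz":-0.288,"twist":0}
    - {"dx":-0.02,"dy":-0.11,"dz":-0.317,"twist":0}
    - {"dx":-0.02,"dy":-0.12,"dz":-0.346,"twist":0}
    - {"dx":-0.02,"dy":-0.13,"dz":-0.375,"twist":0}
    - {"dx":-0.02,"dy":-0.138,"dz":-0.397,"twist":0}
    - {"dx":-0.02,"dy":-0.141,"dz":-0.406,"twist":0}
    - {"dx":-0.02,"dy":-0.141,"dz":-0.406,"twist":0}

```text
t: 28.45
eef_pos: [0.4354, -0.1514, 0.2557]
ee_rot: [-1.564, 1.57, 2.657]
force: [0.3, 0.8, -3.3]
width: 0.0438
```

>>> jog_arm:
  motion:
    - {"dx":0,"dy":-0.004,"dz":-0.01,"twist":0}
    - {"dx":0,"dy":-0.01,"dz":-0.03,"twist":0}
    - {"dx":0,"dy":-0.02,"dz":-0.058,"twist":0}
    - {"dx":0,"dy":-0.03,"dz":-0.087,"twist":0}
    - {"dx":0,"dy":-0.04,"dz":-0.115,"twist":0}
    - {"dx":0,"dy":-0.05,"dz":-0.144,"twist":0}
    - {"dx":0,"dy":-0.06,"dz":-0.173,"twist":0}
    - {"dx":0,"dy":-0.07,"dz":-0.202,"twist":0}
    - {"dx":0,"dy":-0.08,"dz":-0.231,"twist":0}
    - {"dx":0,"dy":-0.09,"dz":-0.259,"twist":0}
    - {"dx":0,"dy":-0.1,"dz":-0.288,"twist":0}
    - {"dx":0,"dy":-0.11,"dz":-0.317,"twist":0}
    - {"dx":0,"dy":-0.12,"dz":-0.346,"twist":0}
    - {"dx":0,"dy":-0.13,"dz":-0.375,"twist":0}
    - {"dx":0,"dy":-0.138,"dz":-0.397,"twist":0}
    - {"dx":0,"dy":-0.141,"dz":-0.406,"twist":0}
    - {"dx":0,"dy":-0.141,"dz":-0.406,"twist":0}
    - {"dx":0,"dy":-0.141,"dz":-0.406,"twist":0}

```text
t: 29.95
eef_pos: [0.5042, 0.2703, 0.2551]
ee_rot: [-0.256, 1.569, -2.321]
force: [-0.7, -0.6, -3.5]
width: 0.0444
```

```bash
python3 look.py 23|head -1;python3 - <<'E'
from station import arm
from h import *
s=arm.get_state(); print(toolR(s).round(3)); print(delta(s,[.5045,.2717,.160]))
t=arm.camera_model("top"); sc=arm.camera_model("scene")
for n in("scene","top"):
    f=arm.grab_frame(n)[:,:,::-1]; cv2.imwrite(f"pics/{n}23.png",f)
E
```

```text
29.95 [0.50420281 0.27034865 0.25512791] 0.04441761043941864 [-0.69318639 -0.59288822 -3.50358393] [-0.15554926  0.20324917 -0.00472554]
[[-0.001  0.88  -0.475]
 [-0.001 -0.475 -0.88 ]
 [-1.    -0.     0.002]]
(array([ 0.0954, -0.0005, -0.0019]), None)
```

View pics/scene23.png

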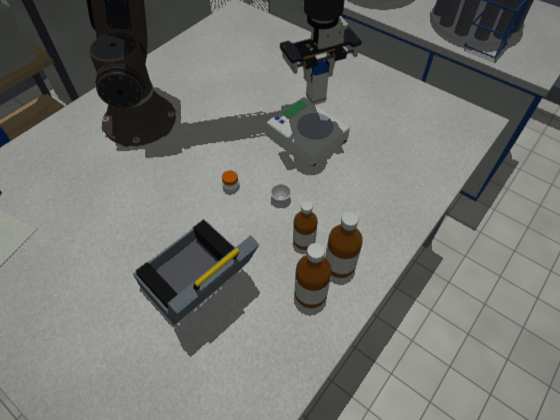

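View pics/w23.png

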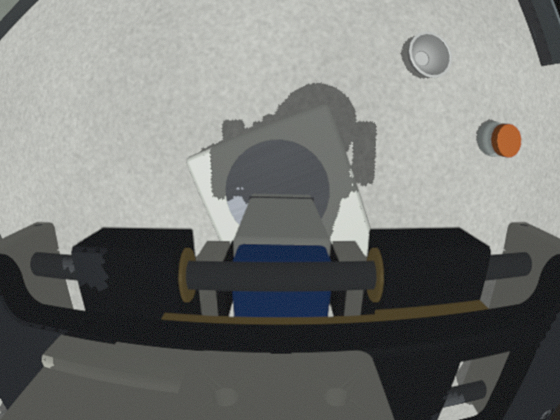

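The vessel hangs upright over the balance. The pan disc spans columns 227–330 with its top at row 140. Checking that against the estimated pan centre.

```bash
python3 - <<'E'
from station import arm
from h import *
m=arm.camera_model("wrist"); s=arm.get_state();R=toolR(s)
for c in([.5045,.2717],[.5095,.2717],[.5045,.2767]):
    a=np.linspace(0,2*np.pi,180); P=np.array([wproj(m,[c[0]+.055*np.cos(t),c[1]+.055*np.sin(t),.07]) for t in a]); print(c,P[:,0].min().round(1),P[:,0].max().round(1),P[:,1].min().round(1))
f=cv2.imread("pics/w23.png"); cv2.imwrite("pics/w23c.png",cv2.resize(f[120:240,180:380],None,fx=4,fy=4,interpolation=cv2.INTER_CUBIC))
E
```

```text
[0.5045, 0.2717] 228.4 332.7 139.1
[0.5095, 0.2717] 226.1 330.6 134.8
[0.5045, 0.2767] 224.4 328.5 141.4
```

View pics/w23c.png

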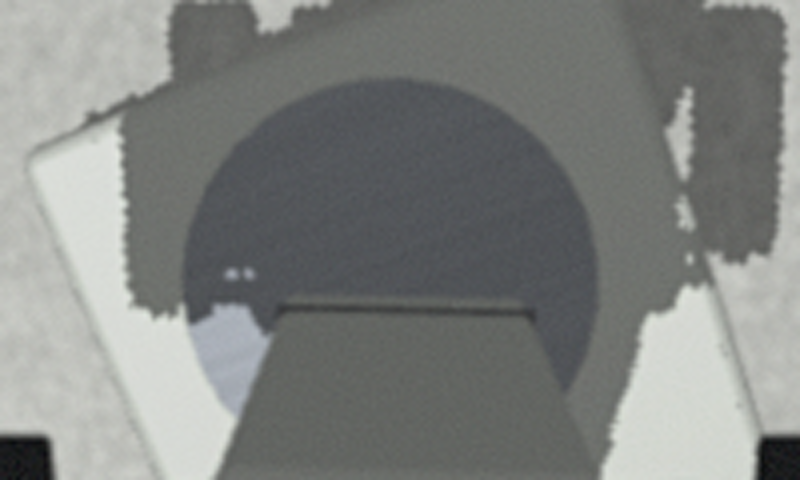

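>>> jog_arm:
  motion:
    - {"dx":0.015,"dy":0,"dz":-0.003,"twist":0}
    - {"dx":0.035,"dy":0,"dz":-0.003,"twist":0}
    - {"dx":0.055,"dy":0,"dz":-0.003,"twist":0}
    - {"dx":0.07,"dy":0,"dz":-0.003,"twist":0}
    - {"dx":0.08,"dy":0,"dz":-0.003,"twist":0}
    - {"dx":0.087,"dy":0,"dz":-0.003,"twist":0}
    - {"dx":0.09,"dy":0,"dz":-0.003,"twist":0}
    - {"dx":0.092,"dy":0,"dz":-0.003,"twist":0}
    - {"dx":0.092,"dy":0,"dz":-0.003,"twist":0}
    - {"dx":0.092,"dy":0,"dz":-0.003,"twist":0}

```text
t: 30.93
eef_pos: [0.5061, 0.2739, 0.1649]
ee_rot: [2.705, 1.57, 0.64]
force: [-0.5, -0.2, -3.5]
width: 0.044
```

>>> jog_arm:
  motion:
    - {"dx":0.001,"dy":0,"dz":0,"twist":0}
    - {"dx":0.002,"dy":0,"dz":0,"twist":0}
    - {"dx":0.003,"dy":0,"dz":0,"twist":0}
    - {"dx":0.004,"dy":0,"dz":0,"twist":0}
    - {"dx":0.004,"dy":0,"dz":0,"twist":0}
    - {"dx":0.004,"dy":0,"dz":0,"twist":0}

```text
t: 31.43
eef_pos: [0.5057, 0.2736, 0.16]
ee_rot: [-0.068, 1.571, -2.133]
force: [-0.3, -0.1, -2.0]
width: 0.0439
```

```bash
python3 look.py 24|head -1;python3 - <<'E'
from station import arm
from h import *
f=arm.grab_frame("scene")[:,:,::-1]; cv2.imwrite(f"pics/s24.png",cv2.resize(f[40:180,240:380],None,fx=4,fy=4,interpolation=cv2.INTER_CUBIC))
E
```

```text
31.4333 [0.50569379 0.27362762 0.16001208] 0.043858044117876215 [-0.31276033 -0.06379809 -2.02336054] [-0.05168452  0.18045933  0.01282268]
```

View pics/s24.png

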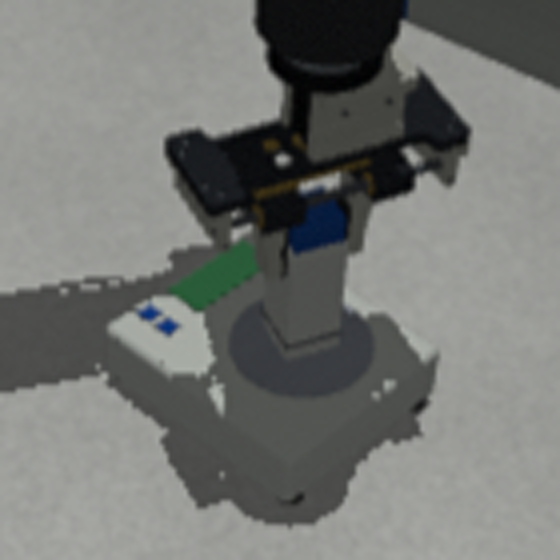

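The vessel stands upright just over the middle of the pan. Lowering the last millimetres.

>>> jog_arm:
  motion:
    - {"dx":0.0005,"dy":0,"dz":0,"twist":0}
    - {"dx":0.001,"dy":0,"dz":0,"twist":0}
    - {"dx":0.0015,"dy":0,"dz":0,"twist":0}
    - {"dx":0.002,"dy":0,"dz":0,"twist":0}
    - {"dx":0.002,"dy":0,"dz":0,"twist":0}

```text
t: 31.95
eef_pos: [0.5057, 0.2736, 0.1579]
ee_rot: [-0.406, 1.571, -2.472]
force: [0.2, -0.6, -3.3]
width: 0.0437
```

>>> jog_arm:
  motion:
    - {"dx":0.0005,"dy":0,"dz":0,"twist":0}
    - {"dx":0.001,"dy":0,"dz":0,"twist":0}
    - {"dx":0.001,"dy":0,"dz":0,"twist":0}
    - {"dx":0.001,"dy":0,"dz":0,"twist":0}

```text
t: 32.28
eef_pos: [0.5057, 0.2736, 0.157]
ee_rot: [-0.217, 1.571, -2.282]
force: [-0.1, -0.1, -2.5]
width: 0.0439
```

>>> jog_arm:
  motion:
    - {"dx":0.0005,"dy":0,"dz":0,"twist":0}
    - {"dx":0.001,"dy":0,"dz":0,"twist":0}
    - {"dx":0.001,"dy":0,"dz":0,"twist":0}
    - {"dx":0.001,"dy":0,"dz":0,"twist":0}

```text
t: 32.62
eef_pos: [0.5059, 0.2737, 0.1564]
ee_rot: [2.492, 1.57, 0.427]
force: [0.3, -0.6, 0.5]
width: 0.0436
```

>>> jog_arm:
  motion:
    - {"dx":0.0005,"dy":0,"dz":0,"twist":0}
    - {"dx":0.001,"dy":0,"dz":0,"twist":0}
    - {"dx":0.001,"dy":0,"dz":0,"twist":0}
    - {"dx":0.001,"dy":0,"dz":0,"twist":0}

```text
t: 32.95
eef_pos: [0.5061, 0.2738, 0.1563]
ee_rot: [2.355, 1.569, 0.29]
force: [-3.2, -1.2, 7.6]
width: 0.0438
```

Seated on the pan, with about 11 N net contact. Easing 1 mm, releasing and rising straight up.

>>> jog_arm:
  motion:
    - {"dx":-0.001,"dy":0,"dz":0,"twist":0}
    - {"dx":-0.001,"dy":0,"dz":0,"twist":0}
    - {"dx":-0.001,"dy":0,"dz":0,"twist":0}

```text
t: 33.2
eef_pos: [0.5059, 0.2738, 0.1564]
ee_rot: [2.533, 1.57, 0.468]
force: [-0.7, -0.1, 3.3]
width: 0.0438
```

>>> jog_arm:
  motion:
    - {"dx":0,"dy":0,"dz":0,"twist":0}
    - {"dx":0,"dy":0,"dz":0,"twist":0}
    - {"dx":0,"dy":0,"dz":0,"twist":0}
    - {"dx":0,"dy":0,"dz":0,"twist":0}
    - {"dx":0,"dy":0,"dz":0,"twist":0}
    - {"dx":0,"dy":0,"dz":0,"twist":0}
  gripper: 0.064

```text
t: 33.7
eef_pos: [0.5057, 0.2736, 0.156]
ee_rot: [-0.074, 1.571, -2.139]
force: [-0.4, -0.6, 0.4]
width: 0.0639
```

>>> jog_arm:
  motion:
    - {"dx":-0.01,"dy":0,"dz":0,"twist":0}
    - {"dx":-0.03,"dy":0,"dz":0,"twist":0}
    - {"dx":-0.05,"dy":0,"dz":0,"twist":0}
    - {"dx":-0.08,"dy":0,"dz":0,"twist":0}
    - {"dx":-0.11,"dy":0,"dz":0,"twist":0}
    - {"dx":-0.13,"dy":-0.02,"dz":0,"twist":0}
    - {"dx":-0.14,"dy":-0.05,"dz":0,"twist":0}
    - {"dx":-0.14,"dy":-0.07,"dz":0,"twist":0}
    - {"dx":-0.14,"dy":-0.07,"dz":0,"twist":0}
    - {"dx":-0.14,"dy":-0.07,"dz":0,"twist":0}

```text
t: 34.53
eef_pos: [0.4435, 0.3074, 0.2974]
ee_rot: [2.981, 1.569, 0.917]
force: [0.2, -0.6, -0.5]
width: 0.0638
```

```bash
python3 look.py 25|head -1;python3 - <<'E'
from station import arm
from h import *
f=arm.grab_frame("scene")[:,:,::-1]; cv2.imwrite(f"pics/s25.png",f)
t=arm.grab_frame("top")[:,:,::-1]; cv2.imwrite(f"pics/t25.png",t)
E
```

```text
34.5333 [0.44352347 0.30738705 0.29737771] 0.06377690556125244 [ 0.16116102 -0.64114831 -0.49168927] [-0.03589074  0.1246879   0.02976704]
```

View pics/s25.png

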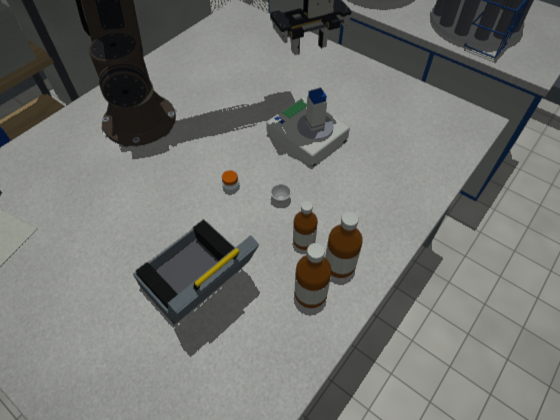

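View pics/w25.png

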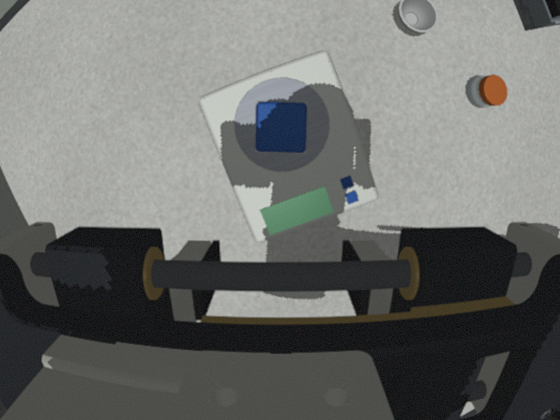

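View pics/t25.png

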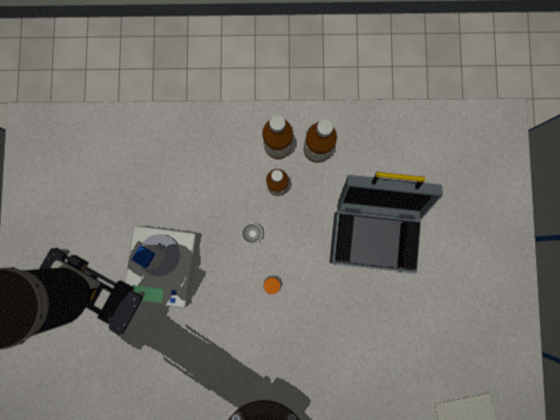

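The vessel stands released, cap up, on the pan. Pan disc centre is about (282,124), cap top centre about (282,127). Bystanders and lid look unchanged. One numeric check before handing in.

```bash
python3 - <<'E'
from station import arm
from h import *
m=arm.camera_model("wrist")
p=wray(m,282,124,.07); c=wray(m,282,127.5,.19); print("pan",p,"cap",c,"off",np.hypot(*(p-c)[:2]))
a,b=wray(m,257,127,.19),wray(m,307,127,.19); print(np.linalg.norm(a-b))
print(abs(cv2.imread("pics/top0.png").astype(int)-cv2.imread("pics/t25.png"))[160:300,230:300].max())
s=arm.get_state(); print(s["force"],s["qd"].round(4)); arm.job_done()
E
```

```text
pan [0.50652506 0.27344816 0.07      ] cap [0.50300663 0.27587309 0.19      ] off 0.004273126648103114
0.03872556323940306
27
[ 0.43394641 -0.31313157  0.44280715] [-0.0083  0.0087  0.0001 -0.0023  0.0031 -0.0004]
the job is handed in; nothing more can be done
```

The job is handed in at about 34.6 s of the 72 s allowed. The vessel stands on the balance pan, cap up and released, and the lid is still open.

**What I did:**
- I swung the lid up by its yellow bar to about its stop.
- I lifted the vessel out of the case, laid it on the open bench and let it go.
- I took a fresh, light hold on the cap so the vessel could swing down, then stood it on the bench.
- I gripped the body firmly, carried it to the pan, lowered it slowly (wrist force about 11 N above the hanging load) and released it.

**What went wrong on the way:** My first attempt to tip the vessel up failed. The foot was already touching the bench when I moved sideways. The wrist force reached about 37 N and the cap was half squeezed out of the jaws. I let the vessel drop back onto its side, re-measured it, and the second try worked.

**Last checks:**
- The wrist camera put the cap's centre about 4 mm from the pan's centre (limit 20 mm). If that gap were all tilt, it would be about 0.036 rad, under the 0.08 limit.
- The pictures show the lid open. The bottle, dish and jar show no visible change in the top view from the first picture, at most slight image noise.
- The gripper is about 14 cm above its release height and touching nothing, with forces at noise level.

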